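Put the ring weights away in their pried-open case

TASK

Lever the blue cover of the weight case open by its front notch with the blade of the green flat-blade opener, and swing it up until it stands upright. Slide every brass ring weight lying on the bench over the spindle in the case, push the cover fully shut again, and leave the opener lying on its grey mat. Leave the other things on the bench where they are.

Things in the scene. Friction and masses are not known exactly. Their poses are not given: they have to be found in the camera images.
- weight_case: fixed grey storage case, 120 (local x) x 140 (local y) x 81 mm high, walls 5 mm, floor 6 mm. Origin: centre of its underside; z up; the front face looks along local -x, the cover's hinge is at the +x side. A steel spindle, diameter 18 mm, stands upright at its centre from the floor to 66 mm above the bench, its top 6 mm tapering to 10 mm. Front wall 75 mm high, side walls 81 mm
- cover (a joint): blue hinged cover of the case, rad: 0 shut, grows as it swings up, stops at 1.62 (just past upright). Plate 118 x 127 x 6 mm, 0.1 kg; shut, it lies flush between the side walls (75.5 to 81.5 mm above the bench) and with the front: no hold for fingers. A stiff hinge holds it at any angle; lifting its front edge takes about 1.5 to 2 N, and it must be pushed shut too. It hides the spindle
- cover_hinge (a point): point on the hinge line of the cover, in the middle of the case's far side, 58 mm from the case's centre along local x, 75.5 mm above the bench. The hinge line is parallel to the case's local y; the cover's underside lies in the plane of the hinge line
- cover_edge (a point): middle of the free (front) edge of the cover, 118 mm from the hinge; moves with the cover
- pry_notch (a point): middle of the pry notch, on the outer face of the case's front wall: an opening 30 mm wide and 9 mm high (66 to 75 mm above the bench) under the cover's front edge, through the 5 mm front wall; behind it is the hollow of the case
- spindle_foot (a point): point on the spindle's axis at the inner floor of the case, 6 mm above the bench
- spindle_tip (a point): tip of the spindle, 66 mm above the bench
- tool_mat: fixed thin grey mat, 200 (local x) x 80 (local y) x 2 mm, the opener's place. Origin: centre of its underside
- opener: flat-blade opener, 0.07 kg. Green handle 100 mm long, 16 mm wide, 22 mm high; steel blade 80 mm long, 14 wide, 3 thick. Local x runs from handle to blade tip, z is up as it lies. Origin: underside of the handle at its front end, where the blade begins (handle x -100 to 0, z 0 to 22 mm; blade x 0 to 80, z 9.5 to 12.5 mm)
- ring_0: brass ring weight, 46 mm across, 12 mm thick, bore 21.6 mm, about 0.08 kg, lying flat. Origin: centre of its underside, local z along the bore. Two to four of the four are present; an absent one reads None. All are alike
- ring_1: brass ring weight, 46 mm across, 12 mm thick, bore 21.6 mm, about 0.08 kg, lying flat. Origin: centre of its underside, local z along the bore. Two to four of the four are present; an absent one reads None. All are alike
- ring_2: brass ring weight, 46 mm across, 12 mm thick, bore 21.6 mm, about 0.08 kg, lying flat. Origin: centre of its underside, local z along the bore. Two to four of the four are present; an absent one reads None. All are alike
- ring_3: brass ring weight, 46 mm across, 12 mm thick, bore 21.6 mm, about 0.08 kg, lying flat. Origin: centre of its underside, local z along the bore. Two to four of the four are present; an absent one reads None. All are alike
- marker_red: bystander, to be left alone: red-capped marker pen lying, 136 mm. Origin: centre of its underside
- dish_pink: bystander, to be left alone: pink covered dish, 58 mm across. Origin: centre of its underside
- timer: bystander, to be left alone: white bench timer, 66 x 66 x 20 mm. Origin: centre of its underside
- jar_blue_cap: bystander, to be left alone: white jar with blue cap, 62 mm across, 90 mm high. Origin: centre of its underside
- beaker_white: bystander, to be left alone: white plastic beaker, 66 mm across, 77 mm high. Origin: centre of its underside
Not all that is in view belongs to the job. Leave any red look-alike of the ring_2 alone.

How it is judged:
By the outcome, as a careful person would: the job done as asked, in the order asked, and still so for the second after the job is handed in, with the robot touching nothing.
Of ring_0, ring_1, ring_2, ring_3 only 2 to 4 are there at a start; the rules pass over those that are not, and their reading is None.
At some moment in a run one of ring_0, ring_1, ring_2, ring_3, opener may be knocked a few centimetres aside while the robot is not near it.
It also fails if it takes over 210 s, if anything falls off the work surface, if the arm or the gripper's body presses on something with over 40 N, if the wrist force passes 120 N, or if a joint passes its speed limit or range.

ROBOT

A 6-joint arm with a two-finger parallel gripper is mounted at the origin on a cart in front of the work surface, level with it; the furniture and walls round the work are solid. World frame = base frame: x ahead of the robot, y to its left, z up, the work surface at z = 0. Lengths are in m, angles in rad, forces in N, time in s.
With the tool pointing down it reaches from about 0.425 to 0.95 m from the base axis. Payload 3.5 kg.
Tool frame: the origin (TCP) lies midway between the tips of the shut fingers; the grasp point (between the pads) lies 19 mm behind it; z points along the fingers, x is the direction in which the jaws open and shut, and the axes are right-handed (so a half turn about z gives the same grasp; the last joint's range is limited). The gripper opens to 85 mm and grips with 20 to 120 N. Pads are 22 mm wide; open, the fingers measure 114 mm over their backs; the gripper's body (76 mm by 85 mm) begins 54 mm behind the grasp point. The pads swing forward as they close: fully open they stand 13 mm farther back than shut.
Start: joints at [-1.349, 0.286, 1.577, -0, 1.279, -0.15], TCP at [0.245, -0.629, 0.231] pointing down, gripper open.
Joint ranges: [-2.77, 2.77], [-0.9, 2.22], [0.21, 2.48], [-1.53, 4.67], [0.24, 2.81], [-2.84, 2.84]. Speed limits (rad/s): [2.79, 2.79, 3.14, 3.14, 3.14, 3.14].

INTERFACE

Orientations are given as a unit quaternion [x, y, z, w].
In Python, from plant import readout, optics, ctrl gives the robot as it stands. The module is installed in compiled form; this text tells all that it offers.
- The arm moves only by the shell command python3 -m crank 'ROWS' [OPENING] [FORCE]. ROWS is text: rows parted by semicolons, each of 6 numbers parted by spaces: the shift along the tool's x, y, z in mm, then the turn, a rotation vector about the tool's x, y, z in rad. In form: dx dy dz ax ay az; .... A call has 1 to 5 rows; each row shifts and turns the commanded pose from where the row before left it, along the tool's axes as they then stand; what a row does not reach is not made up. A row lasts 1/8 s, in which the tool goes at most 62.5 mm and 10.7 degrees, less where a joint would pass 70% of its speed; a pose out of reach is approached as far as the arm can. A call is refused whole if a number of a shift passes 62.5 or a number of a turn 0.188, either way. A call with a gripper value outside its range is refused whole. OPENING is the opening, from -1 (shut) to 1 (fully open), set as the call begins (- or left out, the last holds). The fingers move at their own pace and stop on an object; FORCE is the grip in N (left out, the last holds). Time passes only in rows, so rows that do not move let the fingers close. It gives the time, the measured TCP pose, the force and the opening at its end, in the units of the state.
- readout.get_state(): the state, without advancing time (a new reading comes with each control period).
- optics.read_camera(name): name is "side" or "top"; returns the picture (480x640x3 uint8, red, green, blue); there is no depth.
- optics.calibration(name): a dict with "mtx" (3x3 intrinsics, pixels), "dist_coeffs" ([k1, k2, p1, p2, k3] as OpenCV has them; the pictures are not rectified), "rvec" (rotation vector, rad) and "tvec" (3), from world to camera coordinates, as OpenCV has them. Camera axes: x right, y down, z forward; pixel columns grow to the right and rows downward; lengths in m; the calibration is good to about 2 mm. A picture is of the moment at which its call begins. calibration takes no time and is no camera call.
- ctrl.sign_off(): hands the job in, once; it reports no verdict.
Trained networks look in the newest picture that a camera, given by its name, has taken for a name from the list of things; names that differ only in an ending like _2 or _b are one class to them, and where a whole thing is asked for, a point or a joint stands for the part that bears it (a point fixed in the world has none). Each returns a list of dicts, best first, with "p" (0 to 1); they miss things now and then, are a little off and sometimes report something else, mostly with a low value. They report only what shows in the picture. A call takes as long as a camera call. They do not tell look-alikes from the thing itself.
- optics.recognise(camera, thing): "xy" ([column, row] as shares, 0 to 1, of the picture: columns of its width, rows of its height, amid what is visible of it).
The state is a dict: "time": time; "qpos": joint angles; "dq": joint speeds; "joint_efforts": joint torques, N m; "eef_pos": TCP position; "tcp_rot": TCP orientation; "contact_force": force on the tool from outside, world axes, zero at the start; "wrist_torque": the same for the moment, N m; "opening": opening from 0.0 (shut) to 1.0 (fully open).
Only numpy, scipy, OpenCV 4.12 (cv2) and the standard library are available. Lean on these libraries where they do the work, as an engineer would, in place of code of your own. Each camera call takes 0.05 s, during which the arm holds its last target.

## Working session

There is one attempt and no reset: what is moved stays moved. The work goes in short steps, Python scripts to look and compute and a shell command to move; the robot and the scene stay as the last step left them, time stands still between calls to the robot, and variables do not carry over. Pictures are saved under pics/ and viewed, and the job is handed in when it is done.

```bash
mkdir -p pics; cat > h.py <<'E'
import numpy as np, cv2
from plant import readout, optics, ctrl
from scipy.spatial.transform import Rotation as R
def cal(n):
    c=optics.calibration(n); return [np.array(c[k],float) for k in("mtx","dist_coeffs","rvec","tvec")]
def ray(n,uv):
    K,d,r,t=cal(n); p=cv2.undistortPoints(np.array([[uv]],float),K,d)[0,0]
    Rm=cv2.Rodrigues(r)[0]; return -Rm.T@t.ravel(), Rm.T@np.array([p[0],p[1],1])
def at(n,uv,z):
    o,v=ray(n,uv); return o+v*(z-o[2])/v[2]
def proj(n,P):
    K,d,r,t=cal(n); return cv2.projectPoints(np.array(P,float).reshape(-1,1,3),r,t,K,d)[0].reshape(-1,2)
def shot(n,f,crop=None,s=1):
    im=optics.read_camera(n)[:,:,::-1]
    if crop: a,b,c,d=crop; im=im[b:d,a:c]
    if s!=1: im=cv2.resize(im,None,fx=s,fy=s,interpolation=cv2.INTER_CUBIC)
    cv2.imwrite('pics/'+f,im); return im
def tri(uv1,uv2):
    o1,v1=ray('top',uv1);o2,v2=ray('side',uv2)
    A=np.stack([v1,-v2],1); s=np.linalg.lstsq(A,o2-o1,rcond=None)[0]
    a=o1+v1*s[0];b=o2+v2*s[1]; return (a+b)/2,np.linalg.norm(a-b)
def st():
    s=readout.get_state(); print(round(s['time'],2),np.round(s['eef_pos'],4),'rot\n',np.round(R.from_quat(s['tcp_rot']).as_matrix(),3),'F',np.round(s['contact_force'],1),'op',round(s['opening'],3),'q',np.round(s['qpos'],2)); return s
E
python3 - <<'E'
from h import *
shot('top','t0.png');shot('side','s0.png');st()
for n in('top','side'):
    print(n,ray(n,(320,240)))
    for th in ('weight_case','cover_edge','pry_notch','cover_hinge','tool_mat','opener','ring_0'):
        print(th,[(round(d['p'],2),np.round(np.array(d['xy'])*[640,480])) for d in optics.recognise(n,th)])
E
```

```text
0.1 [ 0.2451 -0.6283  0.23  ] rot
 [[ 0.363 -0.932 -0.   ]
 [-0.932 -0.363  0.002]
 [-0.002 -0.    -1.   ]] F [0.1 0.5 0.6] op 1.0 q [-1.35  0.29  1.58  0.    1.28 -0.15]
top (array([0.48871159, 0.12198024, 1.07752068]), array([ 0.0767269 , -0.01642552, -0.99701201]))
weight_case [(0.72, array([295., 248.])), (0.55, array([393., 165.]))]
cover_edge [(0.68, array([293., 248.]))]
pry_notch [(0.9, array([295., 247.]))]
cover_hinge [(0.79, array([297., 249.]))]
tool_mat [(0.86, array([470., 181.])), (0.67, array([394., 295.])), (0.47, array([395., 200.]))]
opener [(0.72, array([467., 199.]))]
ring_0 [(0.87, array([393., 195.])), (0.72, array([393., 169.])), (0.69, array([398., 291.])), (0.57, array([385., 245.])), (0.56, array([310., 333.])), (0.49, array([237., 348.]))]
side (array([0.19318657, 0.86155815, 0.48522139]), array([ 0.41915418, -0.80698948, -0.41619965]))
weight_case [(0.69, array([327., 277.]))]
cover_edge [(0.83, array([326., 260.]))]
pry_notch [(0.79, array([328., 275.]))]
cover_hinge [(0.77, array([330., 279.]))]
tool_mat [(0.62, array([334., 227.])), (0.35, array([233., 245.]))]
opener [(0.7, array([353., 223.]))]
ring_0 [(0.85, array([405., 300.])), (0.46, array([322., 240.])), (0.46, array([298., 241.]))]
```

View pics/t0.png

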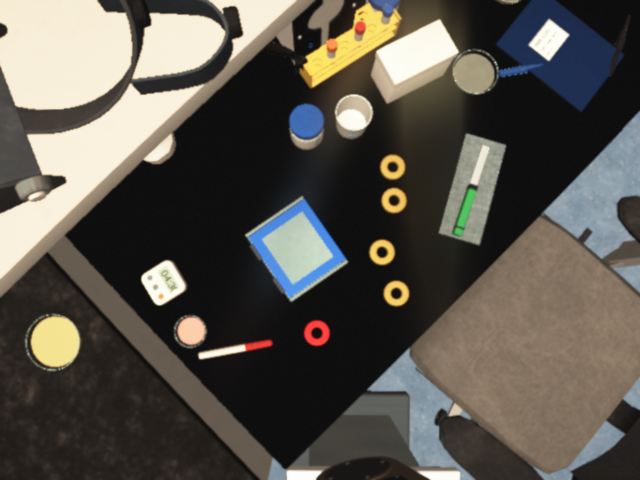

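View pics/s0.png

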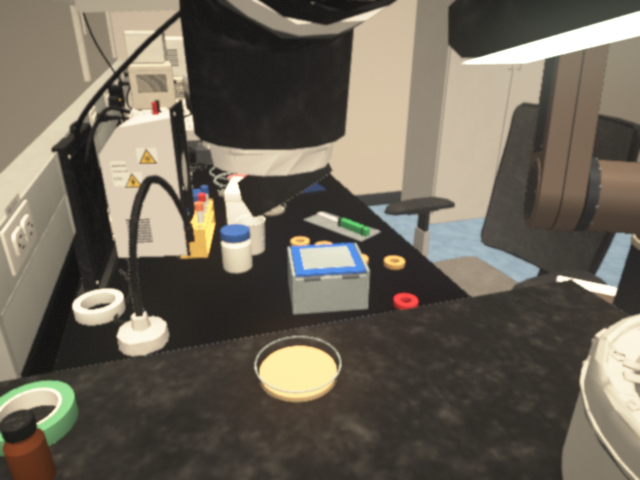

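Four brass rings are at top (393,167), (394,201), (382,252) and (396,293). The red look-alike is at (317,333). The opener lies on the mat at about (470,190), and the case is at (297,249).

```bash
python3 - <<'E'
from h import *
for nm,uv,z in [('r',(393,167),.012),('r',(394,201),.012),('r',(382,252),.012),('r',(396,293),.012),('red',(317,333),.012),('matc',(473,189),0.002),('blade tip',(485,147),.013),('handle end',(460,233),.024),('case c',(297,249),.0815),('jar',(308,120),.09),('beaker',(353,105),.077)]:
    print(nm,np.round(at('top',uv,z),4))
shot('top','tc.png',(220,130,520,350),2.6)
shot('side','sc.png',(270,190,430,320),5)
E
```

```text
r [ 0.7097 -0.0305  0.012 ]
r [ 0.6454 -0.0324  0.012 ]
r [ 0.5501 -0.0103  0.012 ]
r [ 0.475  -0.0365  0.012 ]
red [0.4004 0.1077 0.012 ]
matc [ 0.6723 -0.1842  0.002 ]
blade tip [ 0.7512 -0.2053  0.013 ]
handle end [ 0.5863 -0.1528  0.024 ]
case c [0.5492 0.145  0.0815]
jar [0.7746 0.1293 0.09  ]
beaker [0.8071 0.0499 0.077 ]
```

View pics/tc.png

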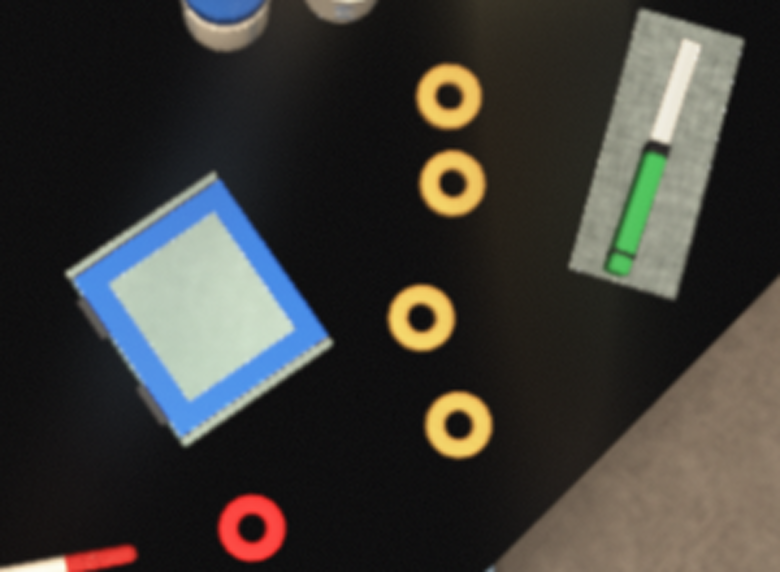

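View pics/sc.png

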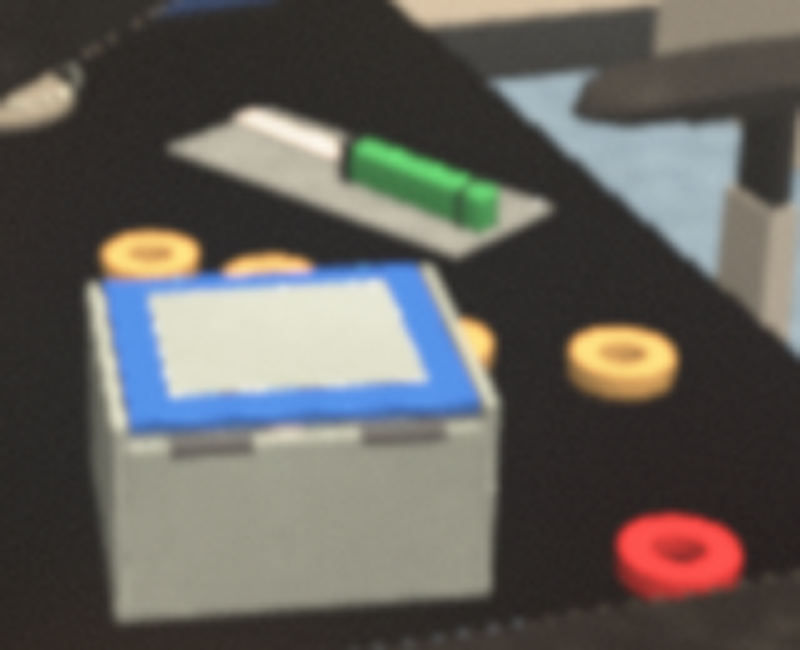

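```bash
cat >> h.py <<'E'
def hsv(n): return cv2.cvtColor(optics.read_camera(n)[:,:,::-1].copy(),cv2.COLOR_BGR2HSV)
def blobs(m,amin=20):
    k,l,s,c=cv2.connectedComponentsWithStats(m.astype(np.uint8)*255)
    return [(s[i,4],c[i],s[i,:4],(l==i)) for i in range(1,k) if s[i,4]>=amin]
def case_pose(H):
    m=cv2.inRange(H,(100,120,90),(125,255,255)); m[:200]=0;m[310:]=0;m[:,:235]=0;m[:,360:]=0
    c=max(cv2.findContours(m,cv2.RETR_EXTERNAL,cv2.CHAIN_APPROX_NONE)[0],key=cv2.contourArea)
    P=np.array([at('top',p[0]+0.0,.0815)[:2]*1000 for p in c],np.float32)
    return cv2.minAreaRect(P)
def go(pos,yaw=None,R1=None):
    """tool-frame shift (mm) and turn needed from the measured pose"""
    s=readout.get_state();R0=R.from_quat(s['tcp_rot'])
    d=R0.inv().apply(np.array(pos)-s['eef_pos'])*1000
    if yaw is not None:
        c,n=np.cos(yaw),np.sin(yaw); R1=R.from_matrix(np.array([[c,n,0],[n,-c,0],[0,0,-1]]))
    t=(R0.inv()*R1).as_rotvec() if R1 is not None else np.zeros(3)
    d1=R1.inv().apply(np.array(pos)-s['eef_pos'])*1000 if R1 is not None else d
    print('shift now',np.round(d,1),'turn',np.round(t,3),'shift after turn',np.round(d1,1))
def rings():
    H=hsv('top'); m=cv2.inRange(H,(12,90,110),(28,255,255)); out=[]
    m[:140]=0;m[330:]=0;m[:,:340]=0;m[:,430:]=0
    for c in cv2.findContours(m,cv2.RETR_EXTERNAL,cv2.CHAIN_APPROX_NONE)[0]:
        if cv2.contourArea(c)>150:
            (u,v),r=cv2.minEnclosingCircle(c); M=cv2.moments(c); out.append((at('top',(M['m10']/M['m00'],M['m01']/M['m00']),.011),(u,v,r)))
    return out
def opener():
    H=hsv('top'); m=cv2.inRange(H,(50,100,60),(80,255,255)); m[:,:430]=0; m[:,520:]=0; m[:100]=0
    c=max(cv2.findContours(m,cv2.RETR_EXTERNAL,cv2.CHAIN_APPROX_NONE)[0],key=cv2.contourArea)
    P=np.array([at('top',p[0]+0.0,.024)[:2]*1000 for p in c],np.float32)
    return cv2.minAreaRect(P)
E
python3 - <<'E'
from h import *
print('case',case_pose(hsv('top')))
b=opener();print('opener',b,cv2.boxPoints(b))
for r in rings(): print(np.round(r[0],4),np.round(r[1],1))
# check with side: project predicted case corners
E
```

```text
case ((551.6539306640625, 145.40499877929688), (126.42538452148438, 119.44610595703125), 35.386104583740234)
opener ((626.365478515625, -160.96743774414062), (16.46566390991211, 92.17786407470703), 71.03395080566406) [[ 580.1029  -153.77406]
 [ 667.2766  -183.73259]
 [ 672.62805 -168.16081]
 [ 585.45435 -138.20229]]
[ 0.4749 -0.0365  0.011 ] [395.9 293.1  12.9]
[ 0.5505 -0.0098  0.011 ] [381.7 251.8  12.9]
[ 0.6473 -0.0318  0.011 ] [393.6 200.   12.9]
[ 0.7105 -0.0292  0.011 ] [392.3 166.6  12.7]
```

```bash
python3 - <<'E'
from h import *
a=np.deg2rad(125.4);X=np.array([np.cos(a),np.sin(a),0]);Y=np.array([-np.sin(a),np.cos(a),0]);C=np.array([.551,.1463,0])
P=[C+X*x+Y*y+np.array([0,0,z]) for z in(0,.081) for x,y in((-.06,-.07),(-.06,.07),(.06,.07),(.06,-.07))]
for n in('side','top'):
    im=optics.read_camera(n)[:,:,::-1].copy(); im=cv2.resize(im,None,fx=4,fy=4,interpolation=cv2.INTER_CUBIC)
    q=proj(n,P)*4+1.5
    for i in range(4):
        for A,B in((i,(i+1)%4),(i+4,(i+1)%4+4),(i,i+4)): cv2.line(im,tuple(q[A].astype(int)),tuple(q[B].astype(int)),(0,0,255),1)
    x,y=q.mean(0).astype(int); cv2.imwrite(f'pics/ov_{n}.png',im[y-260:y+260,x-300:x+300])
E
```

```text
(no output)
```

View pics/ov_side.png

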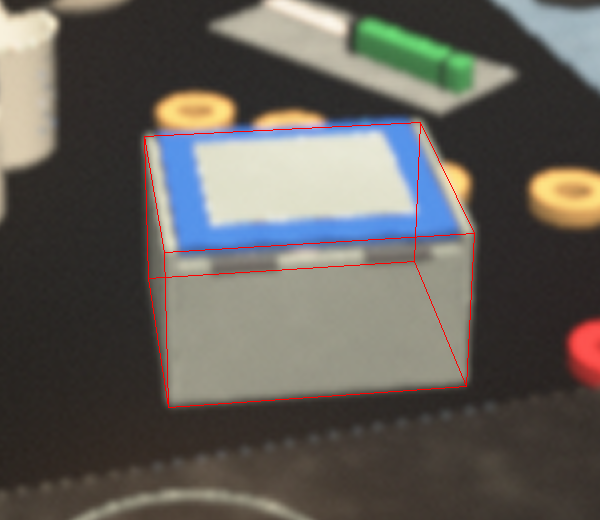

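View pics/ov_top.png

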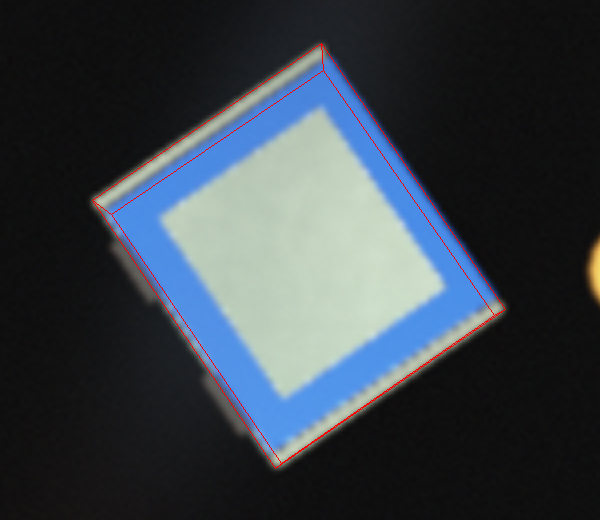

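```bash
python3 - <<'E'
from h import *
go((.649,-.1688,.15),np.deg2rad(-109))
E
python3 -m crank '0 0 10 0 0 .176;0 0 10 0 0 .176;0 0 10 0 0 .176;0 0 10 0 0 .175'; python3 - <<'E'
from h import *
go((.649,-.1688,.15),np.deg2rad(-109))
E
```

```text
shift now [-281.9 -543.3   81.3] turn [0.    0.    0.703] shift after turn [-566.4 -232.    81.3]
time: 1.65
eef_pos: [0.2731, -0.6279, 0.2152]
tcp_rot: [-0.585, 0.81, -0.022, 0.016]
contact_force: [64.2, 37.7, 48.5]
opening: 1.001
shift now [-554.  -208.7   76.9] turn [-0.055  0.     0.012] shift after turn [-556.5 -205.9   65.2]
```

```bash
python3 -m crank '-20 -10 -20 0 0 0;-20 -10 -10 0 0 0'; python3 - <<'E'
from h import *
st(); shot('side','s1.png'); shot('top','t1.png')
E
```

```text
time: 1.9
eef_pos: [0.2785, -0.597, 0.223]
tcp_rot: [-0.581, 0.814, -0.001, -0.001]
contact_force: [-0.9, -0.1, -0.3]
opening: 0.997
1.9 [ 0.2785 -0.597   0.223 ] rot
 [[-0.324 -0.946  0.   ]
 [-0.946  0.324 -0.002]
 [ 0.002 -0.001 -1.   ]] F [-0.9 -0.1 -0.3] op 0.997 q [-1.29  0.26  1.63 -0.    1.25  0.61]
```

View pics/s1.png

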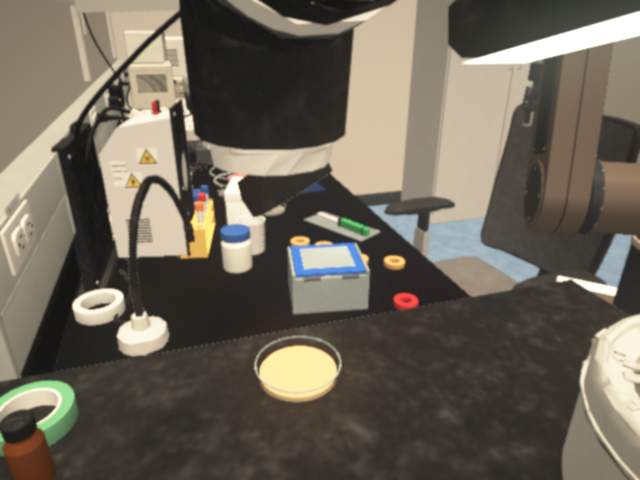

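View pics/t1.png

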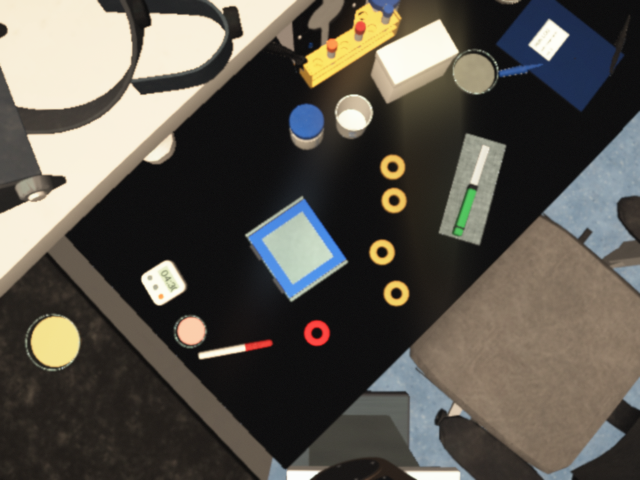

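```bash
python3 -m crank '0 0 -30 0 0 0;0 0 -40 0 0 0;0 0 -40 0 0 0'; python3 - <<'E'
from h import *
print(proj('side',[(.245,-.629,.231),(.28,-.6,.3),(.65,-.17,.2),(.45,-.4,.3)]),proj('top',[(.245,-.629,.231),(.28,-.6,.3),(.65,-.17,.2),(.45,-.4,.3)]))
go((.649,-.1688,.25),np.deg2rad(-109))
E
```

```text
time: 2.38
eef_pos: [0.2747, -0.5981, 0.3295]
tcp_rot: [-0.58, 0.815, 0.002, 0.0]
contact_force: [-0.2, 0.9, 0.0]
opening: 1.0
[[547.0540736  125.09180351]
 [537.70354107 100.26850259]
 [349.47273362 153.71852347]
 [459.24817913 105.06619829]] [[793.20386948 445.3778411 ]
 [812.45568356 433.67607654]
 [499.67283252 182.18576274]
 [685.36476955 315.72861076]]
shift now [-528.1 -212.9   80.5] turn [ 0.003  0.003 -0.003] shift after turn [-527.8 -214.1   79.5]
```

```bash
python3 - <<'E'
from h import *
shot('side','s2.png')
E
```

```text
(no output)
```

View pics/s2.png

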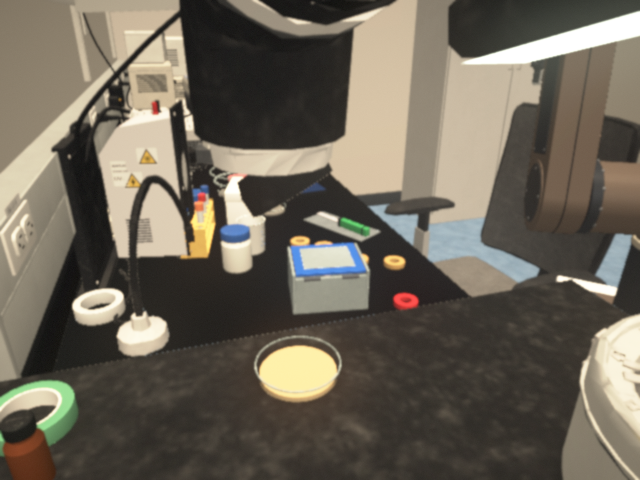

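```bash
python3 -m crank '-45 -18 0 0 0 0;-55 -22 0 0 0 0;-55 -22 0 0 0 0'; python3 -m crank '-55 -22 0 0 0 0;-55 -22 0 0 0 0;-55 -22 0 0 0 0;-55 -22 0 0 0 0;-55 -22 0 0 0 0';  python3 - <<'E'
from h import *
st();b=opener();print(b)
go((.649,-.1688,.12),np.deg2rad(-109))
E
```

```text
time: 2.8
eef_pos: [0.3851, -0.4711, 0.3287]
tcp_rot: [-0.579, 0.815, 0.002, -0.0]
contact_force: [0.2, -0.5, -0.9]
opening: 1.0
time: 3.42
eef_pos: [0.5796, -0.2472, 0.3288]
tcp_rot: [-0.58, 0.815, 0.001, -0.001]
contact_force: [0.0, -0.1, 1.2]
opening: 1.001
3.42 [ 0.5796 -0.2472  0.3288] rot
 [[-0.328 -0.945 -0.003]
 [-0.945  0.328  0.001]
 [ 0.     0.003 -1.   ]] F [ 0.  -0.1  1.2] op 1.001 q [-0.56  0.13  1.58 -0.    1.43  1.34]
((626.365478515625, -160.96743774414062), (16.46566390991211, 92.17786407470703), 71.03395080566406)
shift now [-88.6 -39.2 209. ] turn [0.002 0.006 0.003] shift after turn [-89.9 -38.6 208.6]
```

```bash
python3 -m crank '-40 -18 20 0 0 0;-40 -18 50 0 0 0;0 0 60 0 0 0;0 0 50 0 0 0;0 0 0 0 0 0';  python3 - <<'E'
from h import *
st();b=opener();print(b)
go((.649,-.1688,.05),np.deg2rad(-109)); shot('top','t3.png',(340,100,560,280),3)
E
```

```text
time: 4.1
eef_pos: [0.6332, -0.1847, 0.1462]
tcp_rot: [-0.58, 0.815, 0.006, -0.004]
contact_force: [-0.4, 0.2, -0.4]
opening: 0.996
4.1 [ 0.6332 -0.1847  0.1462] rot
 [[-0.327 -0.945 -0.014]
 [-0.945  0.327  0.006]
 [-0.001  0.015 -1.   ]] F [-0.4  0.2 -0.4] op 0.996 q [-0.44  0.34  1.67 -0.    1.14  1.47]
((625.1480712890625, -160.549072265625), (16.46566390991211, 89.60336303710938), 71.03395080566406)
shift now [-20.3  -7.7 100.8] turn [ 0.007  0.    -0.002] shift after turn [-20.3  -7.  100.8]
```

View pics/t3.png

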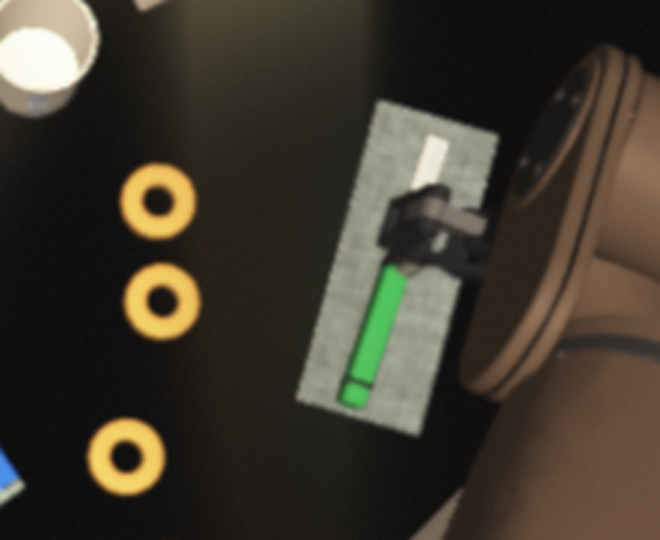

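```bash
python3 -m crank '-20 -7 40 0 0 0;0 0 40 0 0 0;0 0 0 0 0 0';  python3 - <<'E'
from h import *
st()
go((.649,-.1688,.005),np.deg2rad(-109)); shot('top','t4.png',(390,100,560,260),4)
E
```

```text
time: 4.58
eef_pos: [0.6502, -0.1684, 0.0737]
tcp_rot: [-0.581, 0.814, 0.001, -0.001]
contact_force: [0.4, 0.1, -0.0]
opening: 1.001
4.58 [ 0.6502 -0.1684  0.0737] rot
 [[-0.326 -0.945 -0.003]
 [-0.945  0.326  0.001]
 [-0.     0.003 -1.   ]] F [ 0.4  0.1 -0. ] op 1.001 q [-0.4   0.44  1.68 -0.    1.02  1.5 ]
shift now [ 0.7  0.8 68.7] turn [ 0.003  0.    -0.   ] shift after turn [ 0.7  1.  68.7]
```

View pics/t4.png

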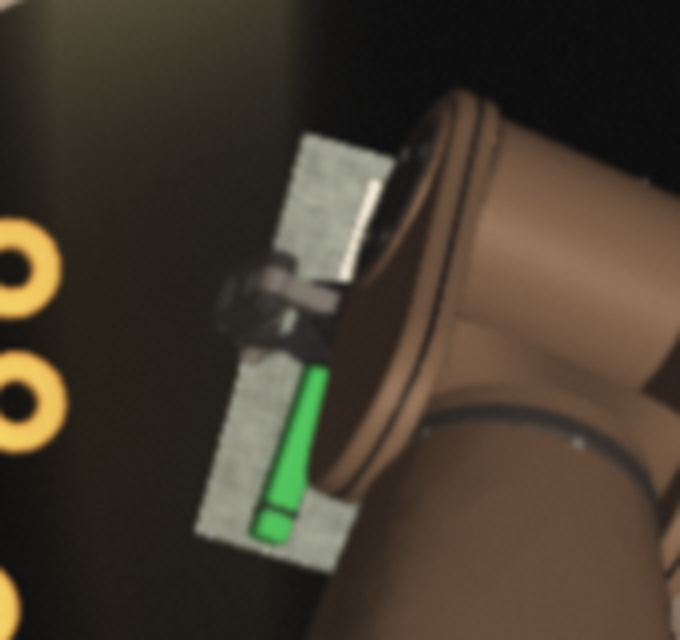

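```bash
python3 -m crank '0 0 35 0 0 0;0 0 25 0 0 0;0 0 8 0 0 0;0 0 0 0 0 0';  python3 -m crank '0 0 0 0 0 0;0 0 0 0 0 0;0 0 0 0 0 0;0 0 0 0 0 0;0 0 0 0 0 0' -1 60
```

```text
time: 5.12
eef_pos: [0.6524, -0.1691, 0.0086]
tcp_rot: [-0.581, 0.814, -0.001, 0.001]
contact_force: [-1.2, 0.1, 0.3]
opening: 1.0
time: 5.75
eef_pos: [0.6514, -0.1684, 0.0069]
tcp_rot: [-0.581, 0.814, -0.0, 0.0]
contact_force: [-0.8, -1.2, 1.4]
opening: 0.168
```

```bash
python3 -m crank '0 0 0 0 0 0;0 0 -20 0 0 0;0 0 -50 0 0 0;0 0 -50 0 0 0;0 0 0 0 0 0' - 100;  python3 - <<'E'
from h import *
st()
shot('side','s5.png',(250,130,490,310),3.3)
E
```

```text
time: 6.38
eef_pos: [0.6544, -0.1695, 0.1338]
tcp_rot: [-0.581, 0.814, -0.005, 0.003]
contact_force: [-0.5, -0.8, -0.6]
opening: 0.161
6.38 [ 0.6544 -0.1695  0.1338] rot
 [[-0.325 -0.946  0.011]
 [-0.946  0.325 -0.005]
 [ 0.001 -0.012 -1.   ]] F [-0.5 -0.8 -0.6] op 0.161 q [-0.4   0.37  1.66  0.    1.1   1.5 ]
```

View pics/s5.png

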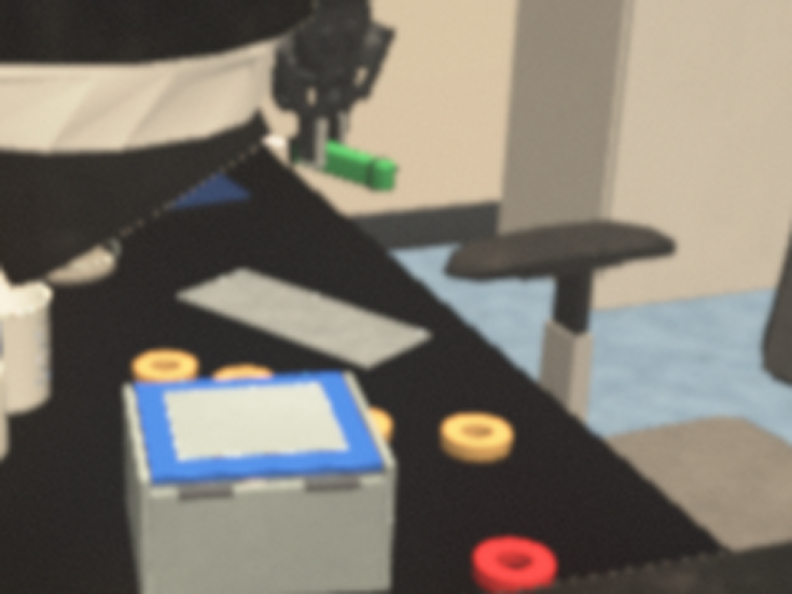

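```bash
python3 -m crank '0 0 0 0 0 -.18;0 0 0 0 0 -.18;0 0 0 0 0 -.18;0 0 0 0 0 -.18;0 0 0 0 0 -.18'; python3 -m crank '0 0 0 0 0 -.18;0 0 0 0 0 -.18;0 0 0 0 0 -.18;0 0 0 0 0 -.18;0 0 0 0 0 -.18'; python3 -m crank '0 0 0 0 0 -.18;0 0 0 0 0 -.18;0 0 0 0 0 -.18;0 0 0 0 0 -.18;0 0 0 0 0 0'; python3 - <<'E'
from h import *
st();go((.6599,-.0069,.13),np.deg2rad(35.4))
E
```

```text
time: 7.05
eef_pos: [0.6494, -0.1675, 0.1237]
tcp_rot: [0.879, -0.478, -0.002, 0.0]
contact_force: [0.2, -0.2, -0.8]
opening: 0.158
time: 7.68
eef_pos: [0.6494, -0.1675, 0.1237]
tcp_rot: [0.999, -0.048, -0.002, -0.001]
contact_force: [0.1, -0.4, -1.0]
opening: 0.156
time: 8.3
eef_pos: [0.6496, -0.1676, 0.1241]
tcp_rot: [0.953, 0.303, -0.002, -0.001]
contact_force: [-0.3, 0.5, -1.0]
opening: 0.156
8.3 [ 0.6496 -0.1676  0.1241] rot
 [[ 0.816  0.578 -0.004]
 [ 0.578 -0.816  0.002]
 [-0.002 -0.004 -1.   ]] F [-0.3  0.5 -1. ] op 0.156 q [-0.4   0.38  1.66  0.    1.1  -1.02]
shift now [ 101.2 -125.3   -5.7] turn [-0.004  0.002 -0.002] shift after turn [ 101.4 -125.    -5.9]
```

```bash
python3 -m crank '30 -37 -3 0 0 0;40 -49 0 0 0 0;31 -39 0 0 0 0;0 0 0 0 0 0;0 0 0 0 0 0'; python3 - <<'E'
from h import *
s=st();go((.6599,-.0069,.0645),np.deg2rad(35.4))
shot('side','s6.png',(200,130,440,310),3.3)
shot('top','t6.png',(260,140,500,320),3.3)
Rm=R.from_quat(s['tcp_rot']); 
for P in [(0,-.108,-.006),(0,.072,-.006)]:
    w=s['eef_pos']+Rm.apply(P); print(w,(proj('side',w)-[200,130])*3.3,(proj('top',w)-[260,140])*3.3)
E
```

```text
time: 8.93
eef_pos: [0.6603, -0.0086, 0.1285]
tcp_rot: [0.953, 0.304, -0.001, -0.0]
contact_force: [-0.4, 0.3, -0.5]
opening: 0.158
8.93 [ 0.6603 -0.0086  0.1285] rot
 [[ 0.816  0.578 -0.002]
 [ 0.578 -0.816 -0.   ]
 [-0.001 -0.001 -1.   ]] F [-0.4  0.3 -0.5] op 0.158 q [-0.17  0.35  1.69 -0.    1.1  -0.78]
shift now [ 0.7 -1.6 64. ] turn [-0.001  0.001 -0.001] shift after turn [ 0.6 -1.6 64. ]
[0.59785377 0.07952962 0.13457137] [[398.68833751 284.64990229]] [[253.09199573 257.36406543]]
[ 0.70197528 -0.06729917  0.1344357 ] [[364.15376828 191.72298156]] [[546.08368053  56.49405114]]
```

View pics/s6.png

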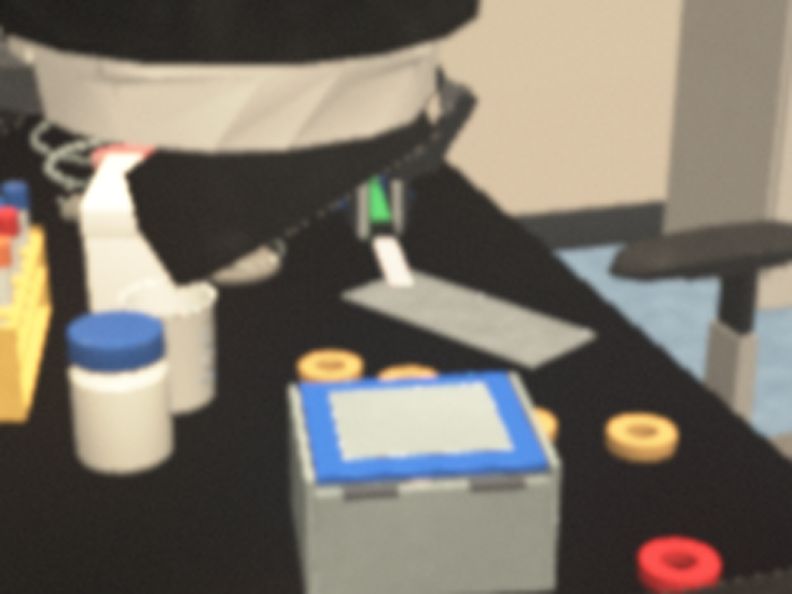

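View pics/t6.png

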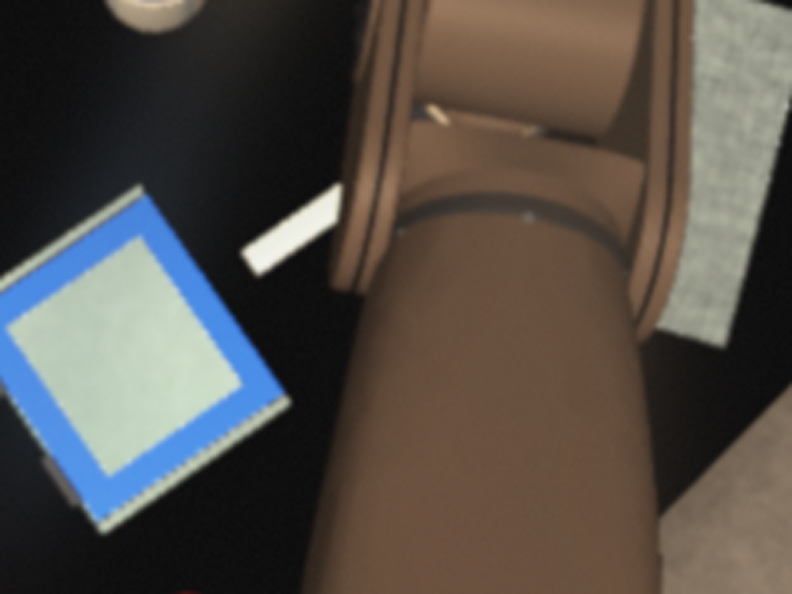

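```bash
python3 - <<'E'
from h import *
for n,c in (('top',(320,200,370,235)),('side',(300,190,335,222))):
    im=shot(n,f'z_{n}.png',c,16)
E
```

```text
(no output)
```

View pics/z_top.png

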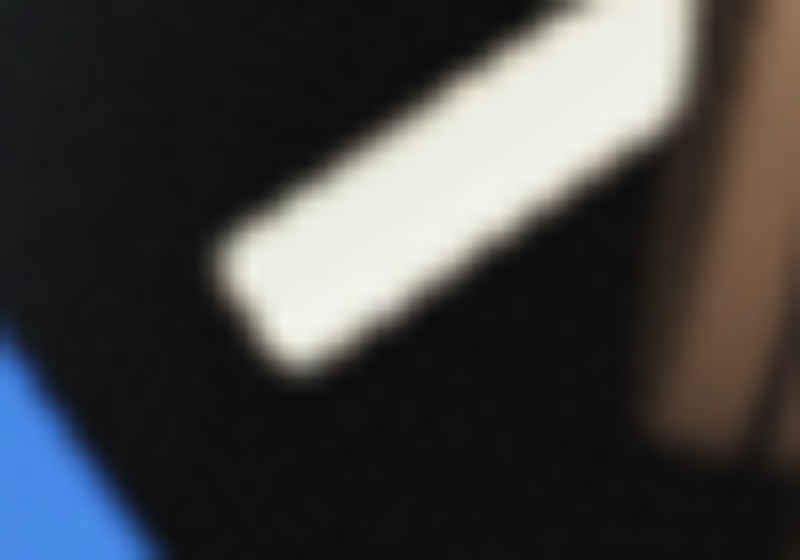

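View pics/z_side.png

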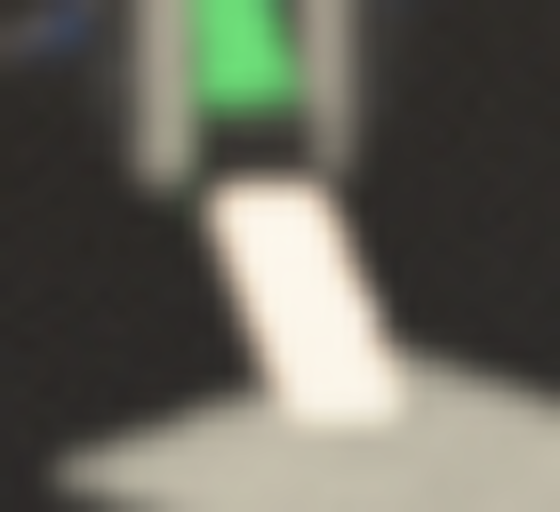

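```bash
python3 - <<'E'
from h import *
P,e=tri((335.4,219.3),(320.8,216.1)); print(P,e)
s=readout.get_state(); print(R.from_quat(s['tcp_rot']).inv().apply(P-s['eef_pos']))
C=np.array([.551,.1463]);a=np.deg2rad(125.4);X=np.array([np.cos(a),np.sin(a)]);Y=np.array([-X[1],X[0]])
print('case local',(P[:2]-C)@X,(P[:2]-C)@Y)
E
```

```text
[0.5960092  0.08193435 0.13604254] 0.0011334348829923492
[ 0.00017133 -0.11237545 -0.00692638]
case local -0.07853921197612292 0.0005975601354700902
```

```bash
python3 -m crank '0 0 40 0 0 0;0 0 26 0 0 0;0 0 0 0 0 0;0 0 0 0 0 0'; python3 - <<'E'
from h import *
s=st()
shot('top','t7.png',(300,190,380,250),9)
shot('side','s7.png',(290,200,350,250),12)
E
```

```text
time: 9.62
eef_pos: [0.6617, -0.0093, 0.0646]
tcp_rot: [0.953, 0.304, 0.001, 0.0]
contact_force: [0.1, 0.9, 0.4]
opening: 0.161
9.62 [ 0.6617 -0.0093  0.0646] rot
 [[ 0.816  0.579  0.002]
 [ 0.579 -0.816 -0.   ]
 [ 0.001  0.001 -1.   ]] F [0.1 0.9 0.4] op 0.161 q [-0.17  0.43  1.72 -0.    0.99 -0.78]
```

View pics/t7.png

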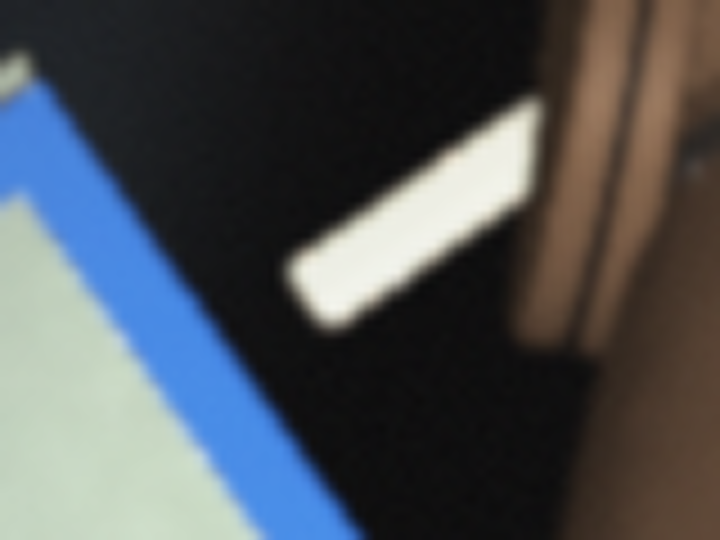

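View pics/s7.png

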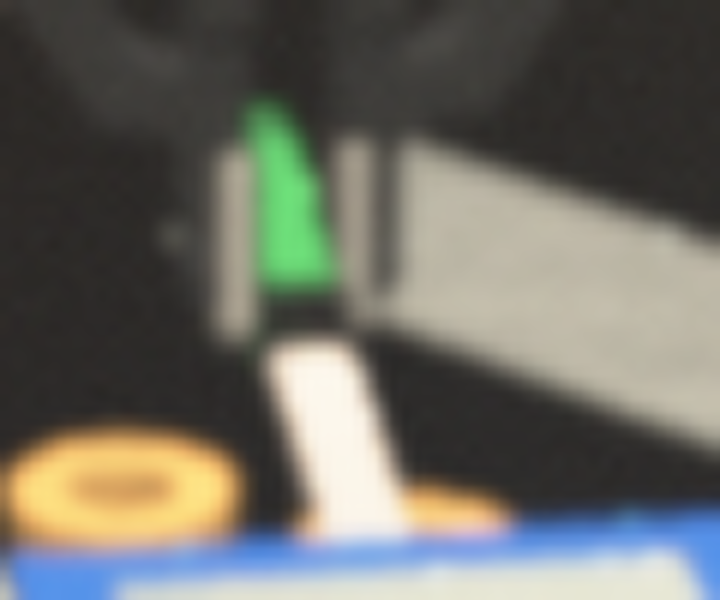

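```bash
python3 -m crank '0 -8 1 0 0 0;0 -7 0 0 0 0;0 0 0 0 0 0';python3 -m crank '0 -4 0 0 0 0;0 -4 0 0 0 0;0 0 0 0 0 0'; python3 - <<'E'
from h import *
s=st(); w=s['eef_pos']+R.from_quat(s['tcp_rot']).apply([0,-.1124,-.007]);C=np.array([.551,.1463]);a=np.deg2rad(125.4);X=np.array([np.cos(a),np.sin(a)]);Y=np.array([-X[1],X[0]])
print('tip local',(w[:2]-C)@X,(w[:2]-C)@Y,w[2])
shot('top','t8.png',(300,190,380,250),9)
E
```

```text
time: 10.1
eef_pos: [0.6517, 0.0045, 0.0625]
tcp_rot: [0.952, 0.305, -0.0, -0.0]
contact_force: [0.6, 0.9, -0.7]
opening: 0.16
time: 10.48
eef_pos: [0.6473, 0.0105, 0.0622]
tcp_rot: [0.953, 0.304, -0.0, -0.0]
contact_force: [-0.1, -0.4, -0.8]
opening: 0.159
10.47 [0.6473 0.0105 0.0622] rot
 [[ 0.815  0.58  -0.   ]
 [ 0.58  -0.815  0.   ]
 [-0.    -0.    -1.   ]] F [-0.1 -0.4 -0.8] op 0.159 q [-0.14  0.41  1.75  0.    0.98 -0.76]
tip local -0.05409412233202273 0.00023092892281728852 0.06926323618988553
```

View pics/t8.png

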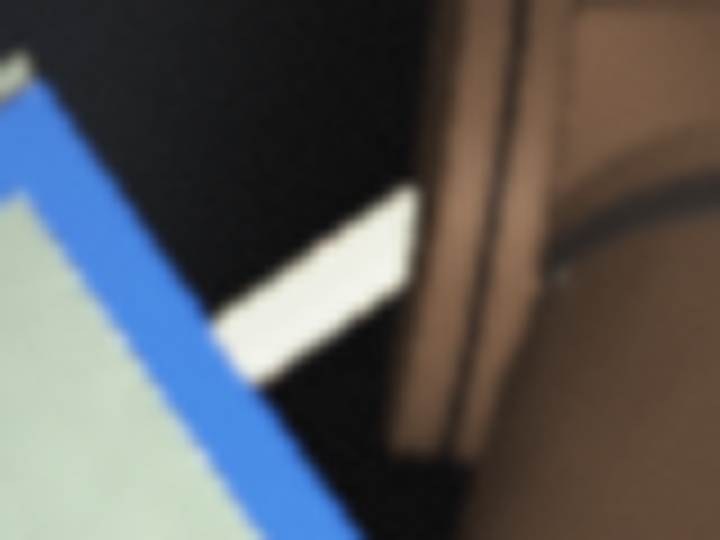

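```bash
python3 -m crank '0 -6 0 0 0 0;0 -6 0 0 0 0;0 0 0 0 0 0';python3 -m crank '0 0 -5 0 0 0;0 -1 -10 0 0 0;0 -1 -10 0 0 0;0 0 0 0 0 0'; python3 - <<'E'
from h import *
s=st(); w=s['eef_pos']+R.from_quat(s['tcp_rot']).apply([0,-.1124,-.007]);C=np.array([.551,.1463]);a=np.deg2rad(125.4);X=np.array([np.cos(a),np.sin(a)]);Y=np.array([-X[1],X[0]])
print('tip local',(w[:2]-C)@X,(w[:2]-C)@Y,w[2])
shot('side','s9.png',(270,190,390,280),6)
E
```

```text
time: 10.9
eef_pos: [0.6401, 0.0205, 0.0622]
tcp_rot: [0.953, 0.304, -0.0, -0.0]
contact_force: [0.2, 0.1, -0.9]
opening: 0.163
time: 11.4
eef_pos: [0.6401, 0.0216, 0.0889]
tcp_rot: [0.953, 0.304, 0.001, 0.0]
contact_force: [-0.9, -0.5, -1.0]
opening: 0.157
11.4 [0.6401 0.0216 0.0889] rot
 [[ 0.815  0.579  0.002]
 [ 0.579 -0.815 -0.   ]
 [ 0.002  0.001 -1.   ]] F [-0.9 -0.5 -1. ] op 0.157 q [-0.12  0.36  1.76  0.    1.02 -0.74]
tip local -0.04083316570887758 -0.000416037690680571 0.09574056951089424
```

View pics/s9.png

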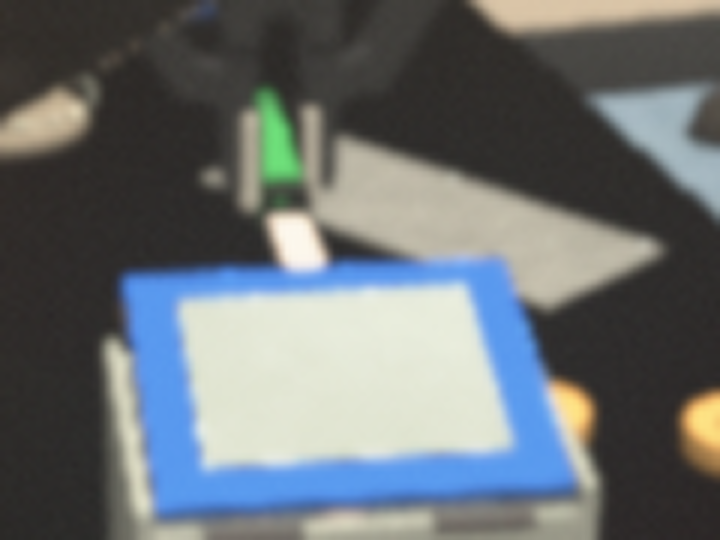

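The cover is lifting: its front edge is raised in the picture. I'll follow the arc.

```bash
python3 -m crank '0 -6 -18 0 0 0;0 -10 -18 0 0 0;0 -13 -15 0 0 0;0 0 0 0 0 0'; python3 - <<'E'
from h import *
s=st(); w=s['eef_pos']+R.from_quat(s['tcp_rot']).apply([0,-.1124,-.007]);C=np.array([.551,.1463]);a=np.deg2rad(125.4);X=np.array([np.cos(a),np.sin(a)]);Y=np.array([-X[1],X[0]])
print('tip local',(w[:2]-C)@X,(w[:2]-C)@Y,w[2])
shot('side','s10.png',(250,130,430,300),4)
E
```

```text
time: 11.95
eef_pos: [0.6233, 0.0466, 0.1412]
tcp_rot: [0.953, 0.305, 0.002, 0.0]
contact_force: [0.4, 0.0, -0.7]
opening: 0.161
11.95 [0.6233 0.0466 0.1412] rot
 [[ 0.815  0.58   0.004]
 [ 0.58  -0.815  0.001]
 [ 0.004  0.002 -1.   ]] F [ 0.4  0.  -0.7] op 0.161 q [-0.09  0.26  1.78  0.    1.1  -0.71]
tip local -0.010758180438674951 -0.0010723262730750651 0.14798186203214178
```

View pics/s10.png

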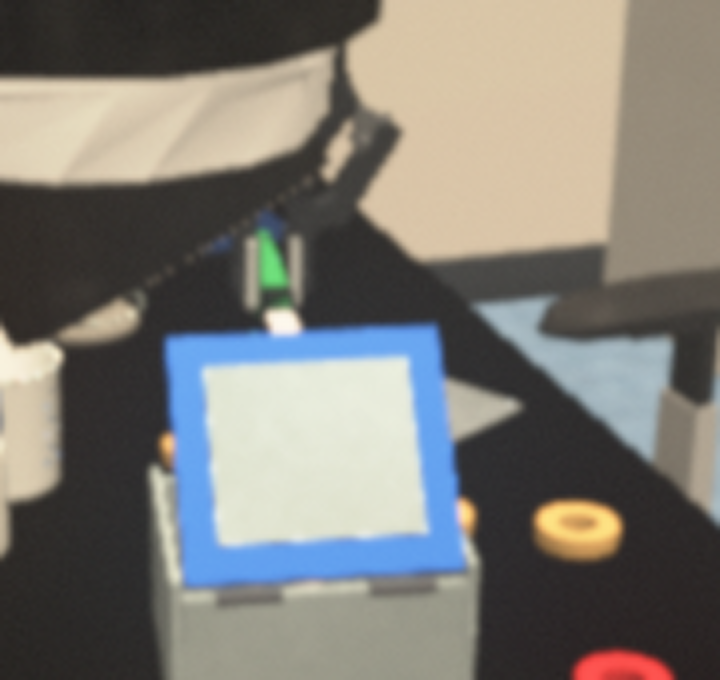

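```bash
python3 -m crank '0 -14 -10 0 0 0;0 -17 -7 0 0 0;0 -17 -3 0 0 0;0 -12 0 0 0 0;0 0 0 0 0 0'; python3 -m crank '0 -7 0 0 0 0;0 -4 0 0 0 0;0 0 0 0 0 0'; python3 - <<'E'
from h import *
s=st(); w=s['eef_pos']+R.from_quat(s['tcp_rot']).apply([0,-.1124,-.007]);C=np.array([.551,.1463]);a=np.deg2rad(125.4);X=np.array([np.cos(a),np.sin(a)]);Y=np.array([-X[1],X[0]])
print('tip local',(w[:2]-C)@X,(w[:2]-C)@Y,w[2])
shot('side','s11.png',(250,130,430,300),4)
shot('top','t11.png',(220,160,380,320),4)
E
```

```text
time: 12.62
eef_pos: [0.5867, 0.0955, 0.1579]
tcp_rot: [0.952, 0.305, -0.001, -0.001]
contact_force: [0.7, 0.0, 0.1]
opening: 0.159
time: 13.0
eef_pos: [0.5812, 0.1034, 0.1581]
tcp_rot: [0.953, 0.304, -0.0, -0.0]
contact_force: [-0.2, 0.0, -1.0]
opening: 0.162
13.0 [0.5812 0.1034 0.1581] rot
 [[ 0.815  0.579 -0.001]
 [ 0.579 -0.815  0.   ]
 [-0.    -0.001 -1.   ]] F [-0.2  0.  -1. ] op 0.162 q [ 0.    0.17  1.85  0.    1.12 -0.61]
tip local 0.05991874420738571 0.0002603759167806676 0.1651631227551093
```

View pics/s11.png

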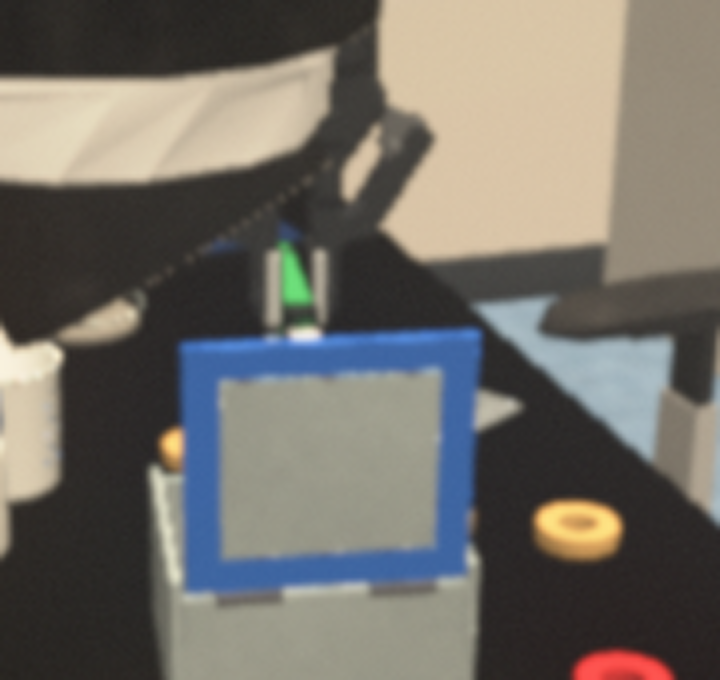

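View pics/t11.png

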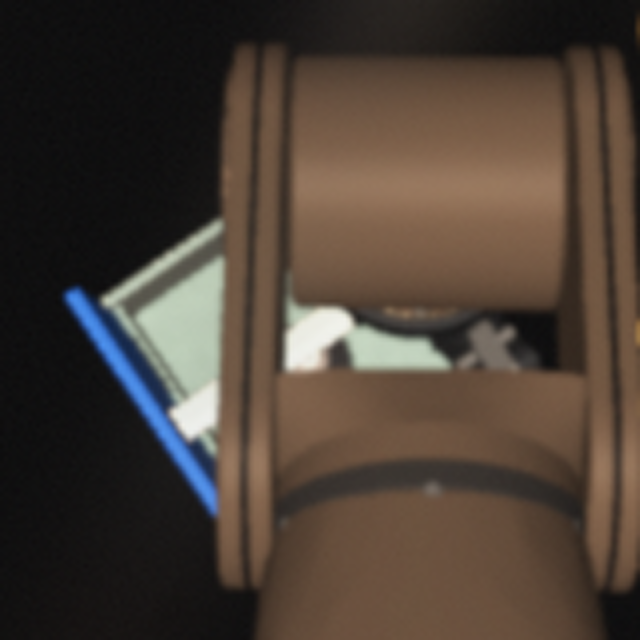

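```bash
python3 -m crank '0 -2 0 0 0 0;0 -2 0 0 0 0;0 0 0 0 0 0'; python3 -m crank '0 30 0 0 0 0;0 50 -5 0 0 0;0 60 0 0 0 0;0 50 0 0 0 0;0 0 0 0 0 0'; python3 - <<'E'
from h import *
s=st()
shot('side','s12.png',(250,130,430,300),4)
shot('top','t12.png',(220,160,420,320),4)
go((.6514,-.1684,.12),np.deg2rad(-109))
E
```

```text
time: 13.48
eef_pos: [0.5793, 0.1062, 0.1584]
tcp_rot: [0.953, 0.304, 0.0, 0.0]
contact_force: [0.5, -2.3, -0.9]
opening: 0.16
time: 14.1
eef_pos: [0.6905, -0.0515, 0.163]
tcp_rot: [0.953, 0.302, 0.0, -0.0]
contact_force: [0.1, 1.8, -0.6]
opening: 0.159
14.1 [ 0.6905 -0.0515  0.163 ] rot
 [[ 0.817  0.576  0.   ]
 [ 0.576 -0.817  0.   ]
 [ 0.    -0.    -1.   ]] F [ 0.1  1.8 -0.6] op 0.159 q [-0.22  0.38  1.59  0.    1.18 -0.83]
shift now [-100.    76.3   42.6] turn [-0.     0.003  2.519] shift after turn [125.7  -3.6  42.7]
```

View pics/t12.png

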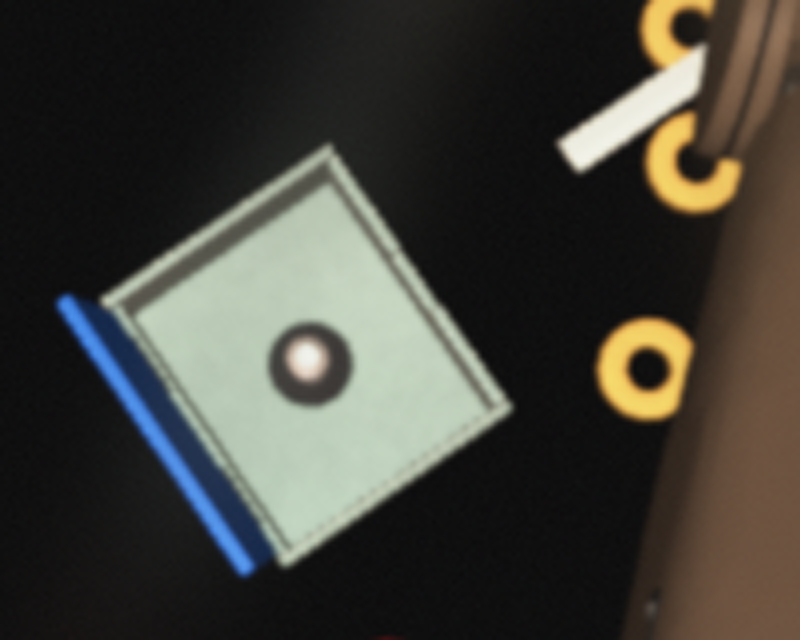

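```bash
python3 -m crank '-50 38 0 0 0 0;-50 38 0 0 0 0;0 0 0 0 0 .18;0 0 0 0 0 .18;0 0 0 0 0 .18'; python3 -m crank '0 0 0 0 0 .18;0 0 0 0 0 .18;0 0 0 0 0 .18;0 0 0 0 0 .18;0 0 0 0 0 .18'; python3 -m crank '0 0 0 0 0 .18;0 0 0 0 0 .18;0 0 0 0 0 .18;0 0 0 0 0 .18;0 0 0 0 0 .18';  python3 -m crank '0 0 0 0 0 .18;0 0 0 0 0 0;0 0 0 0 0 0';python3 - <<'E'
from h import *
s=st()
go((.6514,-.1684,.12),np.deg2rad(-109))
shot('top','t13.png',(340,100,580,280),3.3)
E
```

```text
time: 14.82
eef_pos: [0.6513, -0.166, 0.1633]
tcp_rot: [0.999, 0.037, -0.0, -0.001]
contact_force: [-0.0, 0.3, -0.3]
opening: 0.155
time: 15.45
eef_pos: [0.6514, -0.1655, 0.1633]
tcp_rot: [0.916, -0.401, -0.001, -0.0]
contact_force: [-0.0, -0.8, -1.0]
opening: 0.159
time: 16.08
eef_pos: [0.6514, -0.1656, 0.1633]
tcp_rot: [-0.65, 0.76, 0.001, 0.0]
contact_force: [0.4, 0.5, -0.6]
opening: 0.156
time: 16.45
eef_pos: [0.6517, -0.1667, 0.1634]
tcp_rot: [-0.582, 0.813, 0.0, 0.0]
contact_force: [1.1, -0.5, -0.2]
opening: 0.16
16.45 [ 0.6517 -0.1667  0.1634] rot
 [[-0.322 -0.947 -0.   ]
 [-0.947  0.322  0.   ]
 [-0.     0.    -1.   ]] F [ 1.1 -0.5 -0.2] op 0.16 q [-0.4   0.34  1.64  0.    1.16  1.5 ]
shift now [ 1.7 -0.2 43.4] turn [0.    0.    0.004] shift after turn [ 1.7 -0.2 43.4]
```

View pics/t13.png

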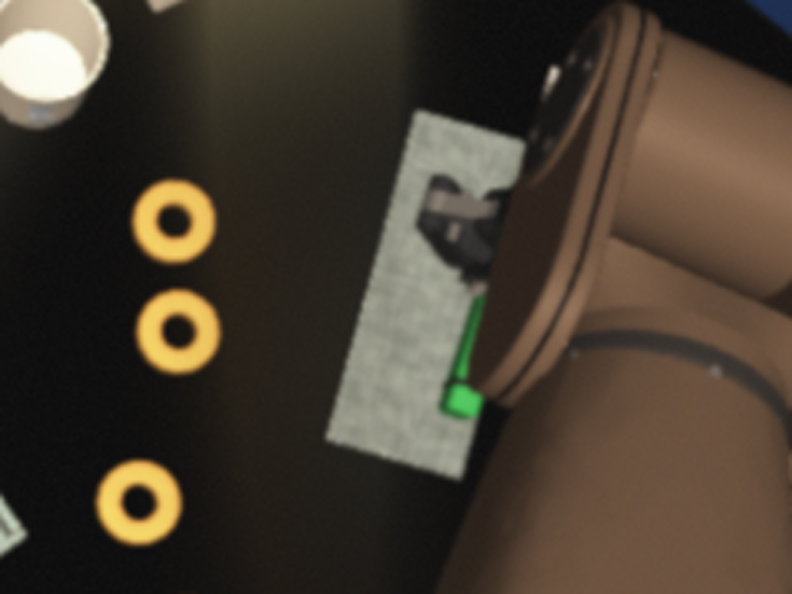

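```bash
python3 -m crank '2 0 50 0 0 0;0 0 50 0 0 0;0 0 35 0 0 0;0 0 15 0 0 0;0 0 0 0 0 0'; python3 -m crank '0 0 3 0 0 0;0 0 0 0 0 0'; python3 -m crank '0 0 0 0 0 0;0 0 0 0 0 0;0 0 0 0 0 0' 1; python3 -m crank '0 0 -20 0 0 0;0 0 -60 0 0 0;0 0 -50 0 0 0;0 0 0 0 0 0'
```

```text
time: 17.12
eef_pos: [0.6509, -0.1694, 0.0126]
tcp_rot: [-0.581, 0.814, 0.001, -0.0]
contact_force: [0.1, 0.4, -0.2]
opening: 0.161
time: 17.38
eef_pos: [0.6525, -0.1701, 0.0122]
tcp_rot: [-0.581, 0.814, -0.001, 0.001]
contact_force: [-0.5, -0.6, -1.2]
opening: 0.161
time: 17.75
eef_pos: [0.6515, -0.1697, 0.0107]
tcp_rot: [-0.581, 0.814, -0.0, 0.0]
contact_force: [-0.1, -0.5, 0.2]
opening: 0.788
time: 18.25
eef_pos: [0.6552, -0.1713, 0.1492]
tcp_rot: [-0.581, 0.814, -0.006, 0.004]
contact_force: [0.4, 0.2, -1.1]
opening: 1.004
```

```bash
python3 -m crank '0 0 0 0 0 -.18;0 0 0 0 0 -.18;0 0 0 0 0 -.18;0 0 0 0 0 -.18;0 0 0 0 0 -.18' .65; python3 -m crank '0 0 0 0 0 -.18;0 0 0 0 0 -.18;0 0 0 0 0 -.18;0 0 0 0 0 -.18;0 0 0 0 0 -.18'; python3 -m crank '0 0 0 0 0 -.18;0 0 0 0 0 -.18;0 0 0 0 0 -.18;0 0 0 0 0 -.18;0 0 0 0 0 0'; python3 - <<'E'
from h import *
st()
for r in rings(): print(np.round(r[0],4),np.round(r[1],1))
go((.7105,-.0292,.08),np.deg2rad(35.4))
shot('top','t14.png',(340,100,580,280),3.3)
# spindle tip
print(at('top',(296.1,249.1),.066))
E
```

```text
time: 18.88
eef_pos: [0.6508, -0.1695, 0.14]
tcp_rot: [0.879, -0.478, -0.001, 0.0]
contact_force: [0.6, -0.0, 0.0]
opening: 0.824
time: 19.5
eef_pos: [0.6509, -0.1695, 0.14]
tcp_rot: [0.999, -0.048, -0.001, -0.0]
contact_force: [-0.1, -0.2, -0.8]
opening: 0.826
time: 20.12
eef_pos: [0.6509, -0.1695, 0.1401]
tcp_rot: [0.953, 0.303, -0.0, -0.0]
contact_force: [-0.1, 0.3, 0.2]
opening: 0.822
20.12 [ 0.6509 -0.1695  0.1401] rot
 [[ 0.816  0.578 -0.001]
 [ 0.578 -0.816  0.   ]
 [-0.    -0.001 -1.   ]] F [-0.1  0.3  0.2] op 0.822 q [-0.41  0.36  1.65  0.    1.13 -1.02]
[ 0.4749 -0.0365  0.011 ] [395.9 293.1  12.9]
[ 0.5505 -0.0098  0.011 ] [381.7 251.8  12.9]
[ 0.6473 -0.0318  0.011 ] [393.6 200.   12.9]
[ 0.7105 -0.0292  0.011 ] [392.3 166.6  12.7]
shift now [129.6 -80.3  60.1] turn [-0.001  0.    -0.003] shift after turn [129.8 -79.9  60.1]
[0.54999459 0.14693731 0.066     ]
```

View pics/t14.png

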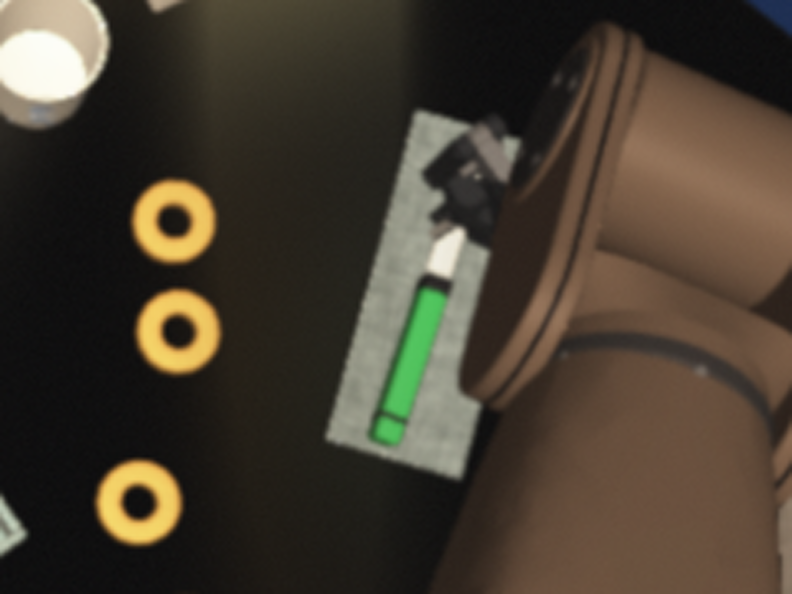

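```bash
python3 -m crank '43 -27 -10 0 0 0;44 -27 10 0 0 0;43 -26 40 0 0 0;0 0 20 0 0 0;0 0 0 0 0 0' .5; python3 - <<'E'
from h import *
st()
go((.7105,-.0292,-.001),np.deg2rad(35.4))
shot('side','s15.png',(250,150,410,290),5)
E
```

```text
time: 20.85
eef_pos: [0.7084, -0.0303, 0.0784]
tcp_rot: [0.953, 0.304, -0.003, -0.001]
contact_force: [-0.5, -1.1, -0.1]
opening: 0.751
20.85 [ 0.7084 -0.0303  0.0784] rot
 [[ 0.815  0.579 -0.006]
 [ 0.579 -0.815  0.001]
 [-0.004 -0.004 -1.   ]] F [-0.5 -1.1 -0.1] op 0.751 q [-0.19  0.51  1.58 -0.    1.06 -0.8 ]
shift now [ 2.7  0.6 79.4] turn [-0.004  0.004 -0.001] shift after turn [ 2.3  0.3 79.4]
```

View pics/s15.png

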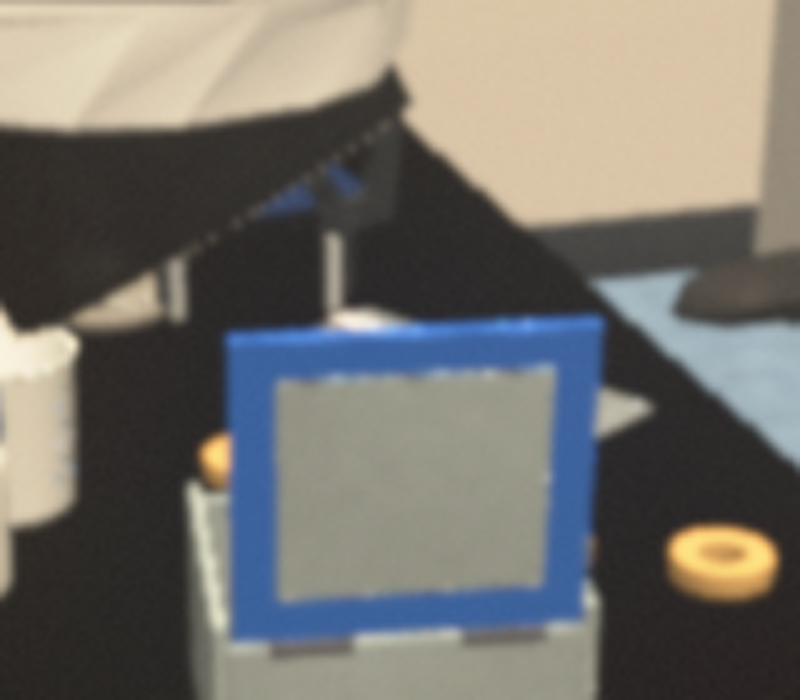

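```bash
python3 -m crank '1 0 30 0 0 0;0 0 25 0 0 0;0 0 15 0 0 0;0 0 0 0 0 0'; python3 - <<'E'
from h import *
st()
go((.7105,-.0292,-.001),np.deg2rad(35.4))
E
```

```text
time: 21.4
eef_pos: [0.71, -0.0302, 0.0097]
tcp_rot: [0.953, 0.304, -0.001, -0.001]
contact_force: [0.0, 0.8, -0.2]
opening: 0.751
21.4 [ 0.71   -0.0302  0.0097] rot
 [[ 0.816  0.579 -0.003]
 [ 0.579 -0.816  0.001]
 [-0.002 -0.002 -1.   ]] F [ 0.   0.8 -0.2] op 0.751 q [-0.18  0.6   1.59 -0.    0.96 -0.8 ]
shift now [ 1.  -0.5 10.7] turn [-0.002  0.002 -0.001] shift after turn [ 1.  -0.5 10.7]
```

```bash
python3 -m crank '1 0 6 0 0 0;0 0 4 0 0 0;0 0 0 0 0 0';  python3 -m crank '0 0 0 0 0 0;0 0 0 0 0 0;0 0 0 0 0 0;0 0 0 0 0 0' -1 30; python3 - <<'E'
from h import *
st()
E
```

```text
time: 21.78
eef_pos: [0.712, -0.0291, 0.0014]
tcp_rot: [0.953, 0.304, -0.0, -0.0]
contact_force: [-0.2, 0.0, 0.8]
opening: 0.749
time: 22.28
eef_pos: [0.7125, -0.0293, 0.0021]
tcp_rot: [0.953, 0.304, 0.001, 0.0]
contact_force: [0.2, -0.6, 3.3]
opening: 0.51
22.27 [ 0.7125 -0.0293  0.0021] rot
 [[ 0.815  0.579  0.001]
 [ 0.579 -0.815 -0.   ]
 [ 0.001  0.001 -1.   ]] F [ 0.2 -0.6  3.3] op 0.51 q [-0.18  0.61  1.59  0.    0.94 -0.8 ]
```

```bash
python3 -m crank '0 0 -30 0 0 0;0 0 -50 0 0 0;0 0 -40 0 0 0;0 0 0 0 0 0' - 50; python3 - <<'E'
from h import *
st()
go((.5505,.1466,.12),np.deg2rad(35.4))
shot('side','s16.png',(250,150,410,290),5)
E
```

```text
time: 22.78
eef_pos: [0.7146, -0.0297, 0.1263]
tcp_rot: [0.953, 0.304, 0.004, 0.002]
contact_force: [-0.6, -0.1, -0.6]
opening: 0.505
22.77 [ 0.7146 -0.0297  0.1263] rot
 [[ 0.815  0.579  0.008]
 [ 0.579 -0.815 -0.002]
 [ 0.006  0.006 -1.   ]] F [-0.6 -0.1 -0.6] op 0.505 q [-0.18  0.46  1.55  0.    1.12 -0.8 ]
shift now [ -31.6 -238.8    4.6] turn [ 0.006 -0.006  0.   ] shift after turn [ -31.6 -238.7    6.3]
```

View pics/s16.png

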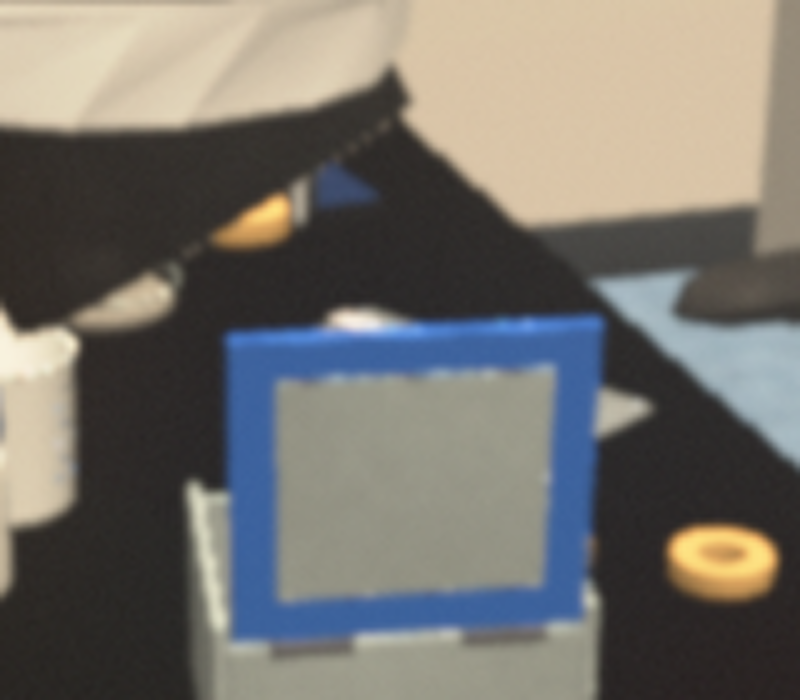

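Ring held. Next I carry it over the spindle.

```bash
python3 -m crank '-8 -59 0 0 0 0;-8 -60 0 0 0 0;-8 -60 0 0 0 0;-7 -50 0 0 0 0;0 0 0 0 0 0'; python3 -m crank '0 0 0 0 0 0'; python3 - <<'E'
from h import *
st()
go((.5505,.1466,.08),np.deg2rad(35.4))
shot('top','t17.png',(230,170,370,310),5)
E
```

```text
time: 23.45
eef_pos: [0.5493, 0.1416, 0.1178]
tcp_rot: [0.952, 0.306, -0.004, -0.001]
contact_force: [0.2, -0.3, -1.4]
opening: 0.496
time: 23.58
eef_pos: [0.5532, 0.1393, 0.1196]
tcp_rot: [0.953, 0.304, -0.001, -0.0]
contact_force: [0.5, -0.4, -0.6]
opening: 0.508
23.57 [0.5532 0.1393 0.1196] rot
 [[ 0.815  0.58  -0.003]
 [ 0.58  -0.815 -0.001]
 [-0.002 -0.001 -1.   ]] F [ 0.5 -0.4 -0.6] op 0.508 q [ 0.07  0.18  1.92 -0.    1.04 -0.55]
shift now [ 2.1 -7.5 39.6] turn [-0.001  0.002  0.001] shift after turn [ 2.  -7.5 39.6]
```

View pics/t17.png

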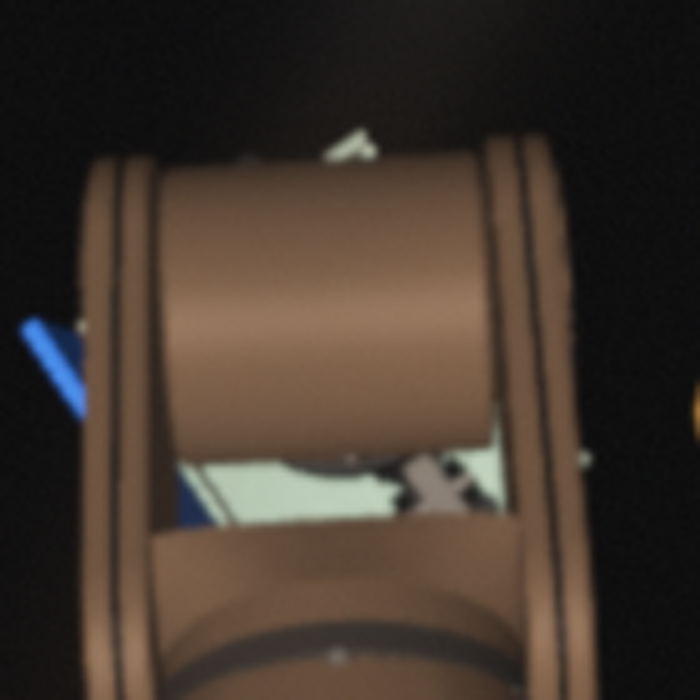

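```bash
python3 -m crank '2 -6 20 0 0 0;0 0 15 0 0 0;0 0 0 0 0 0'; python3 - <<'E'
from h import *
st()
go((.5512,.1456,.07),np.deg2rad(35.4))
E
```

```text
time: 24.0
eef_pos: [0.5505, 0.145, 0.0834]
tcp_rot: [0.953, 0.304, -0.003, -0.001]
contact_force: [-0.1, 0.0, -1.9]
opening: 0.505
24.0 [0.5505 0.145  0.0834] rot
 [[ 0.815  0.579 -0.006]
 [ 0.579 -0.815 -0.   ]
 [-0.005 -0.003 -1.   ]] F [-0.1  0.  -1.9] op 0.505 q [ 0.08  0.23  1.94 -0.    0.98 -0.54]
shift now [ 1.  -0.  13.4] turn [-0.003  0.005 -0.   ] shift after turn [ 0.9 -0.1 13.4]
```

```bash
python3 -m crank '1 0 7 0 0 0;0 0 5 0 0 0;0 0 0 0 0 0'; python3 -m crank '0 0 4 0 0 0;0 0 4 0 0 0;0 0 0 0 0 0';python3 -m crank '0 0 4 0 0 0;0 0 4 0 0 0;0 0 0 0 0 0'; python3 - <<'E'
from h import *
st()
E
```

```text
time: 24.38
eef_pos: [0.5528, 0.1461, 0.0741]
tcp_rot: [0.953, 0.304, -0.0, -0.0]
contact_force: [0.6, -0.7, -1.5]
opening: 0.5
time: 24.75
eef_pos: [0.5527, 0.146, 0.066]
tcp_rot: [0.953, 0.304, -0.0, -0.0]
contact_force: [0.6, -0.6, -1.5]
opening: 0.505
time: 25.12
eef_pos: [0.5526, 0.146, 0.0579]
tcp_rot: [0.953, 0.304, -0.0, -0.0]
contact_force: [0.3, 0.5, -0.5]
opening: 0.506
25.12 [0.5526 0.146  0.0579] rot
 [[ 0.815  0.579 -0.001]
 [ 0.579 -0.815 -0.   ]
 [-0.001 -0.    -1.   ]] F [ 0.3  0.5 -0.5] op 0.506 q [ 0.08  0.27  1.95 -0.    0.93 -0.54]
```

```bash
python3 -m crank '0 0 8 0 0 0;0 0 8 0 0 0;0 0 8 0 0 0;0 0 6 0 0 0;0 0 0 0 0 0'; python3 - <<'E'
from h import *
st()
shot('side','s18.png',(250,150,410,290),5)
E
```

```text
time: 25.75
eef_pos: [0.5526, 0.146, 0.0276]
tcp_rot: [0.953, 0.304, -0.001, -0.0]
contact_force: [-0.0, 0.1, -1.7]
opening: 0.502
25.75 [0.5526 0.146  0.0276] rot
 [[ 0.815  0.579 -0.001]
 [ 0.579 -0.815 -0.   ]
 [-0.001 -0.001 -1.   ]] F [-0.   0.1 -1.7] op 0.502 q [ 0.08  0.32  1.95 -0.    0.87 -0.54]
```

View pics/s18.png

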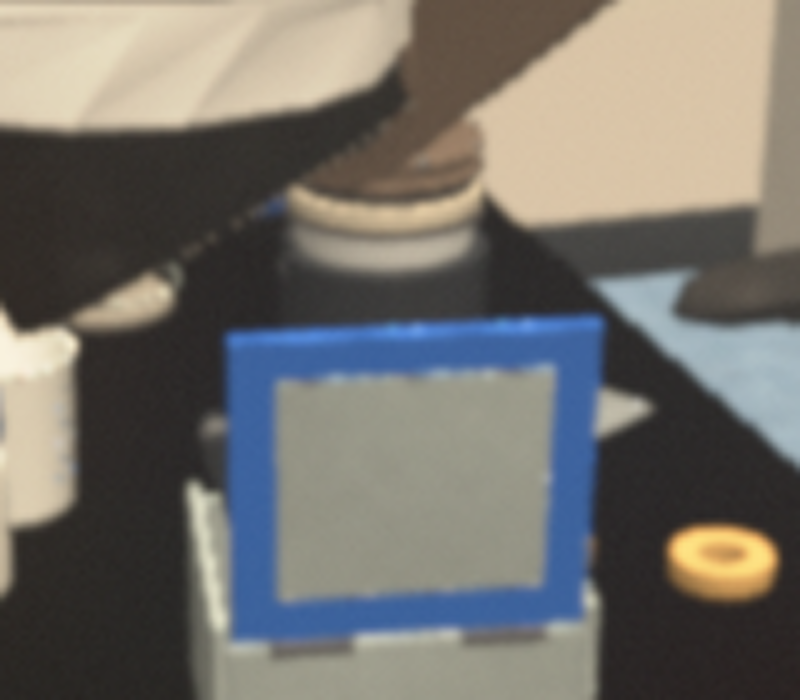

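```bash
python3 -m crank '0 0 0 0 0 0;0 0 0 0 0 0;0 0 0 0 0 0' .5 30; python3 -m crank '0 0 -30 0 0 0;0 0 -40 0 0 0;0 0 -40 0 0 0;0 55 0 0 0 0;0 60 0 0 0 0'; python3 -m crank '0 60 0 0 0 0;0 0 0 0 0 0'; python3 - <<'E'
from h import *
st()
for r in rings(): print(np.round(r[0],4),np.round(r[1],1))
go((.6473,-.0318,.05),np.deg2rad(35.4))
shot('top','t19.png',(230,130,470,310),3.3)
E
```

```text
time: 26.18
eef_pos: [0.5534, 0.1461, 0.0289]
tcp_rot: [0.953, 0.304, 0.001, 0.0]
contact_force: [-0.6, -0.2, 0.6]
opening: 0.752
time: 26.8
eef_pos: [0.6208, 0.0521, 0.1401]
tcp_rot: [0.952, 0.305, 0.001, 0.0]
contact_force: [0.1, 0.2, 0.1]
opening: 0.748
time: 27.05
eef_pos: [0.6564, -0.0003, 0.1388]
tcp_rot: [0.953, 0.302, 0.001, 0.001]
contact_force: [0.5, 2.2, 0.1]
opening: 0.757
27.05 [ 6.564e-01 -3.000e-04  1.388e-01] rot
 [[ 0.818  0.576  0.002]
 [ 0.576 -0.818 -0.001]
 [ 0.001  0.002 -1.   ]] F [0.5 2.2 0.1] op 0.757 q [-0.15  0.33  1.7  -0.    1.11 -0.77]
[ 0.7356 -0.0564  0.011 ] [406.5 155.5  27.3]
[ 0.6682 -0.0121  0.011 ] [374.  181.7  42. ]
[0.6654 0.0221 0.011 ] [365.  181.5  42.1]
shift now [-25.7  23.   88.3] turn [-0.    -0.    -0.003] shift after turn [-25.8  22.9  88.3]
```

View pics/t19.png

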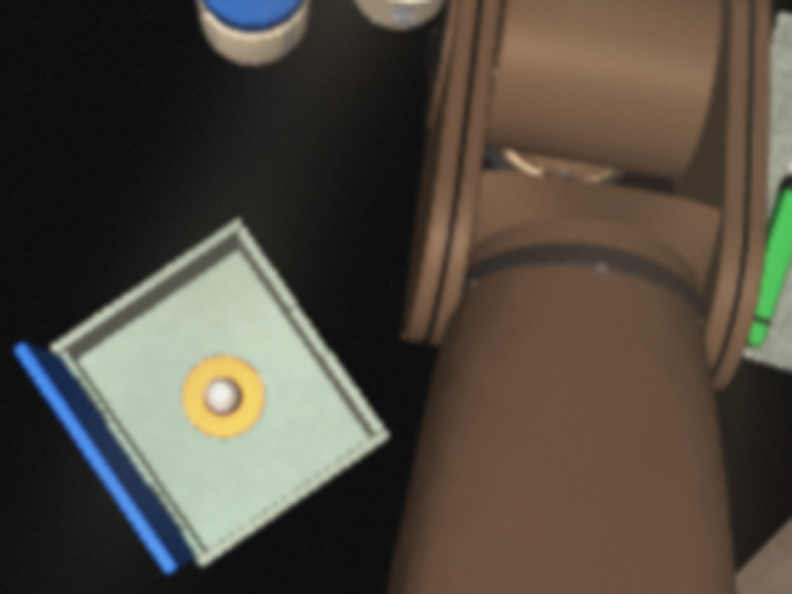

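```bash
python3 -m crank '-33 45 0 0 0 0;-34 45 0 0 0 0;-33 45 0 0 0 0;0 0 0 0 0 0'; python3 - <<'E'
from h import *
st()
for r in rings(): print(np.round(r[0],4),np.round(r[1],1))
go((.6473,-.0318,.06),np.deg2rad(35.4))
shot('top','t20.png',(230,130,470,310),3.3)
E
```

```text
time: 27.65
eef_pos: [0.6505, -0.1665, 0.1386]
tcp_rot: [0.953, 0.303, -0.0, 0.0]
contact_force: [0.2, 0.1, 0.8]
opening: 0.753
27.65 [ 0.6505 -0.1665  0.1386] rot
 [[ 0.817  0.577  0.   ]
 [ 0.577 -0.817 -0.   ]
 [-0.     0.    -1.   ]] F [0.2 0.1 0.8] op 0.753 q [-0.4   0.36  1.66 -0.    1.12 -1.02]
[ 0.475  -0.0365  0.011 ] [395.9 293.   12.9]
[ 0.5505 -0.0098  0.011 ] [381.7 251.8  12.9]
[ 0.6474 -0.0317  0.011 ] [393.4 200.1  12.8]
shift now [  74.1 -110.    78.5] turn [-0.001 -0.    -0.001] shift after turn [  74.2 -110.    78.4]
```

View pics/t20.png

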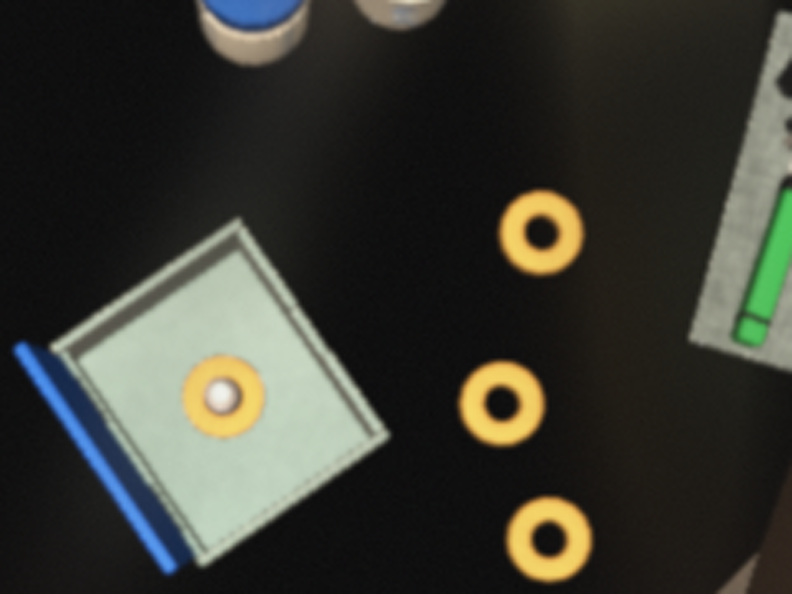

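```bash
python3 -m crank '37 -55 10 0 0 0;37 -55 40 0 0 0;0 0 28 0 0 0;0 0 0 0 0 0;0 0 0 0 0 0'; python3 - <<'E'
from h import *
st()
go((.6474,-.0317,.001),np.deg2rad(35.4))
E
```

```text
time: 28.38
eef_pos: [0.6488, -0.0484, 0.0701]
tcp_rot: [0.952, 0.305, 0.001, 0.0]
contact_force: [0.2, 0.1, 1.7]
opening: 0.751
28.38 [ 0.6488 -0.0484  0.0701] rot
 [[ 0.814  0.58   0.002]
 [ 0.58  -0.814 -0.   ]
 [ 0.001  0.001 -1.   ]] F [0.2 0.1 1.7] op 0.751 q [-0.23  0.4   1.74  0.    0.99 -0.85]
shift now [  8.5 -14.5  69.1] turn [ 0.001 -0.001  0.001] shift after turn [  8.6 -14.4  69.1]
```

```bash
python3 -m crank '9 -14 10 0 0 0;0 0 25 0 0 0;0 0 20 0 0 0;0 0 0 0 0 0;0 0 0 0 0 0'; python3 - <<'E'
from h import *
st()
go((.6474,-.0317,.001),np.deg2rad(35.4))
E
```

```text
time: 29.0
eef_pos: [0.6479, -0.0328, 0.0144]
tcp_rot: [0.953, 0.304, 0.0, 0.0]
contact_force: [0.3, -0.3, 0.5]
opening: 0.751
29.0 [ 0.6479 -0.0328  0.0144] rot
 [[ 0.815  0.579  0.001]
 [ 0.579 -0.815 -0.   ]
 [ 0.001  0.001 -1.   ]] F [ 0.3 -0.3  0.5] op 0.751 q [-0.21  0.48  1.76  0.    0.9  -0.82]
shift now [ 0.2 -1.2 13.4] turn [ 0.001 -0.001 -0.   ] shift after turn [ 0.2 -1.2 13.4]
```

```bash
python3 -m crank '0 -1 7 0 0 0;0 0 6 0 0 0;0 0 0 0 0 0';  python3 -m crank '0 0 0 0 0 0;0 0 0 0 0 0;0 0 0 0 0 0;0 0 0 0 0 0' -1 30; python3 - <<'E'
from h import *
st();go((.6474,-.0317,.001),np.deg2rad(35.4))
E
python3 -m crank '0 0 -30 0 0 0;0 0 -50 0 0 0;0 0 -42 0 0 0;0 0 0 0 0 0' - 50; python3 - <<'E'
from h import *
st()
go((.5505,.1466,.12),np.deg2rad(35.4))
E
```

```text
time: 29.38
eef_pos: [0.6462, -0.0317, 0.0001]
tcp_rot: [0.953, 0.304, -0.001, -0.0]
contact_force: [-0.1, 0.1, -0.2]
opening: 0.749
time: 29.88
eef_pos: [0.6472, -0.0319, 0.0012]
tcp_rot: [0.953, 0.304, 0.0, 0.0]
contact_force: [0.2, 0.3, 1.6]
opening: 0.513
29.88 [ 0.6472 -0.0319  0.0012] rot
 [[ 0.815  0.579  0.001]
 [ 0.579 -0.815 -0.   ]
 [ 0.001  0.001 -1.   ]] F [0.2 0.3 1.6] op 0.513 q [-0.21  0.5   1.76 -0.    0.88 -0.82]
shift now [ 0.3 -0.   0.2] turn [ 0.001 -0.001  0.   ] shift after turn [ 0.3 -0.   0.2]
time: 30.38
eef_pos: [0.6496, -0.0323, 0.1278]
tcp_rot: [0.953, 0.304, 0.004, 0.002]
contact_force: [1.0, -0.6, -0.3]
opening: 0.503
30.38 [ 0.6496 -0.0323  0.1278] rot
 [[ 0.815  0.579  0.009]
 [ 0.58  -0.815 -0.002]
 [ 0.006  0.007 -1.   ]] F [ 1.  -0.6 -0.3] op 0.503 q [-0.21  0.33  1.72  0.    1.08 -0.82]
shift now [  22.9 -203.3    6.6] turn [ 0.007 -0.006  0.   ] shift after turn [  22.8 -203.2    7.8]
```

```bash
python3 -m crank '5 -50 0 0 0 0;5 -55 0 0 0 0;5 -50 0 0 0 0;5 -45 0 0 0 0;0 0 0 0 0 0'; python3 -m crank '0 0 0 0 0 0;0 0 0 0 0 0'; python3 - <<'E'
from h import *
st()
go((.5505,.1466,.08),np.deg2rad(35.4))
E
```

```text
time: 31.0
eef_pos: [0.5441, 0.145, 0.1206]
tcp_rot: [0.952, 0.306, -0.002, -0.001]
contact_force: [-0.0, -0.5, -0.4]
opening: 0.506
time: 31.25
eef_pos: [0.5476, 0.1418, 0.1223]
tcp_rot: [0.953, 0.303, -0.0, 0.0]
contact_force: [1.3, -0.3, -0.1]
opening: 0.502
31.25 [0.5476 0.1418 0.1223] rot
 [[ 0.816  0.578 -0.001]
 [ 0.578 -0.816 -0.   ]
 [-0.001 -0.    -1.   ]] F [ 1.3 -0.3 -0.1] op 0.502 q [ 0.07  0.16  1.93 -0.    1.04 -0.54]
shift now [ 5.2 -2.2 42.3] turn [-0.     0.001 -0.001] shift after turn [ 5.2 -2.2 42.3]
```

```bash
python3 -m crank '5 -2 25 0 0 0;0 0 17 0 0 0;0 0 0 0 0 0;0 0 0 0 0 0'; python3 - <<'E'
from h import *
st()
go((.551,.1464,.07),np.deg2rad(35.4))
E
```

```text
time: 31.75
eef_pos: [0.5506, 0.147, 0.0812]
tcp_rot: [0.953, 0.304, 0.0, 0.0]
contact_force: [-0.0, 0.3, -0.2]
opening: 0.502
31.75 [0.5506 0.147  0.0812] rot
 [[ 0.815  0.579  0.001]
 [ 0.579 -0.815 -0.   ]
 [ 0.     0.    -1.   ]] F [-0.   0.3 -0.2] op 0.502 q [ 0.08  0.23  1.94 -0.    0.97 -0.53]
shift now [ 0.   0.7 11.2] turn [ 0. -0. -0.] shift after turn [ 0.   0.7 11.2]
```

```bash
python3 -m crank '0 0 8 0 0 0;0 0 5 0 0 0;0 0 0 0 0 0'; python3 -m crank '0 0 5 0 0 0;0 0 5 0 0 0;0 0 0 0 0 0';python3 -m crank '0 0 8 0 0 0;0 0 8 0 0 0;0 0 4 0 0 0;0 0 0 0 0 0'; python3 - <<'E'
from h import *
st()
E
```

```text
time: 32.12
eef_pos: [0.5497, 0.1473, 0.0672]
tcp_rot: [0.953, 0.304, -0.001, -0.0]
contact_force: [-0.1, 0.8, -0.6]
opening: 0.505
time: 32.5
eef_pos: [0.5496, 0.1473, 0.0571]
tcp_rot: [0.953, 0.304, -0.001, -0.0]
contact_force: [-0.0, 0.2, -0.6]
opening: 0.505
time: 33.0
eef_pos: [0.5497, 0.1473, 0.0371]
tcp_rot: [0.953, 0.304, -0.001, -0.0]
contact_force: [-0.4, -0.3, -0.9]
opening: 0.506
33.0 [0.5497 0.1473 0.0371] rot
 [[ 0.815  0.579 -0.001]
 [ 0.579 -0.815 -0.   ]
 [-0.001 -0.001 -1.   ]] F [-0.4 -0.3 -0.9] op 0.506 q [ 0.08  0.3   1.96  0.    0.89 -0.53]
```

```bash
python3 -m crank '0 0 0 0 0 0;0 0 0 0 0 0;0 0 0 0 0 0' .5 30; python3 -m crank '0 0 -30 0 0 0;0 0 -40 0 0 0;0 0 -40 0 0 0;0 50 0 0 0 0;0 55 0 0 0 0'; python3 -m crank '-20 55 0 0 0 0;-30 52 0 0 0 0;-30 52 0 0 0 0;-30 50 0 0 0 0;0 0 0 0 0 0'; python3 - <<'E'
from h import *
st()
for r in rings(): print(np.round(r[0],4),np.round(r[1],1))
go((.5505,-.0098,.06),np.deg2rad(35.4))
shot('top','t21.png',(230,130,470,310),3.3)
E
```

```text
time: 33.38
eef_pos: [0.5504, 0.1473, 0.0382]
tcp_rot: [0.953, 0.304, 0.0, 0.0]
contact_force: [-0.0, -0.4, 0.6]
opening: 0.75
time: 34.0
eef_pos: [0.612, 0.0615, 0.1494]
tcp_rot: [0.952, 0.305, 0.001, 0.0]
contact_force: [0.8, 0.4, 0.1]
opening: 0.751
time: 34.62
eef_pos: [0.6424, -0.1768, 0.1481]
tcp_rot: [0.953, 0.301, 0.0, 0.001]
contact_force: [0.4, 0.6, 0.4]
opening: 0.751
34.62 [ 0.6424 -0.1768  0.1481] rot
 [[ 0.818  0.575  0.001]
 [ 0.575 -0.818 -0.001]
 [ 0.     0.001 -1.   ]] F [0.4 0.6 0.4] op 0.751 q [-0.42  0.34  1.67 -0.    1.13 -1.03]
[ 0.4605 -0.0015  0.011 ] [376.9 300.7  12.9]
[ 0.5505 -0.0098  0.011 ] [381.7 251.8  12.9]
shift now [  19.8 -187.3   87.8] turn [-0.    -0.    -0.003] shift after turn [  20.5 -187.2   87.8]
```

View pics/t21.png

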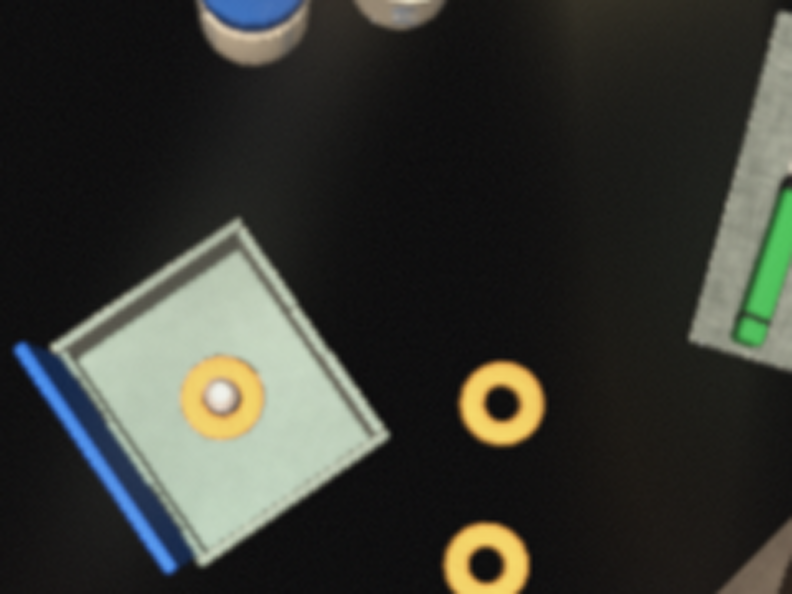

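Ring A was knocked from (0.475,-0.037) to (0.460,-0.002), and two rings are stacked. Next I take ring B.

```bash
python3 -m crank '5 -45 0 0 0 0;5 -47 10 0 0 0;5 -47 30 0 0 0;5 -47 30 0 0 0;0 0 18 0 0 0'; python3 -m crank '0 0 0 0 0 0;0 0 0 0 0 0'; python3 - <<'E'
from h import *
st()
go((.5505,-.0098,.001),np.deg2rad(35.4))
E
```

```text
time: 35.35
eef_pos: [0.5474, -0.0046, 0.0577]
tcp_rot: [0.952, 0.307, -0.002, -0.001]
contact_force: [0.9, -0.9, -0.5]
opening: 0.747
time: 35.6
eef_pos: [0.5526, -0.0097, 0.0612]
tcp_rot: [0.953, 0.304, 0.001, 0.001]
contact_force: [-0.2, -0.4, 0.8]
opening: 0.746
35.6 [ 0.5526 -0.0097  0.0612] rot
 [[ 0.815  0.579  0.003]
 [ 0.579 -0.815 -0.001]
 [ 0.002  0.002 -1.   ]] F [-0.2 -0.4  0.8] op 0.746 q [-0.2   0.22  1.99 -0.    0.92 -0.82]
shift now [-1.9 -1.3 60.2] turn [ 0.002 -0.002 -0.   ] shift after turn [-1.7 -1.1 60.2]
```

```bash
python3 -m crank '-1 -1 20 0 0 0;0 0 20 0 0 0;0 0 12 0 0 0;0 0 8 0 0 0;0 0 0 0 0 0'; python3 - <<'E'
from h import *
st();go((.5505,-.0098,.001),np.deg2rad(35.4))
E
```

```text
time: 36.22
eef_pos: [0.5497, -0.0092, -0.0003]
tcp_rot: [0.953, 0.304, -0.0, -0.0]
contact_force: [0.2, 0.2, 1.0]
opening: 0.751
36.23 [ 5.497e-01 -9.200e-03 -3.000e-04] rot
 [[ 0.815  0.579 -0.   ]
 [ 0.579 -0.815  0.   ]
 [-0.    -0.    -1.   ]] F [0.2 0.2 1. ] op 0.751 q [-0.2   0.33  2.01 -0.    0.81 -0.82]
shift now [ 0.3  1.  -1.3] turn [-0.  0. -0.] shift after turn [ 0.3  1.  -1.3]
```

```bash
python3 -m crank '0 1 -1 0 0 0;0 0 0 0 0 0;0 0 0 0 0 0;0 0 0 0 0 0' -1 30; python3 - <<'E'
from h import *
st();go((.5505,-.0098,.001),np.deg2rad(35.4))
E
python3 -m crank '0 0 -30 0 0 0;0 0 -50 0 0 0;0 0 -42 0 0 0;0 0 0 0 0 0;0 0 0 0 0 0' - 50; python3 - <<'E'
from h import *
st()
go((.5505,.1466,.12),np.deg2rad(35.4))
E
```

```text
time: 36.72
eef_pos: [0.5509, -0.0099, 0.0019]
tcp_rot: [0.953, 0.304, 0.001, 0.0]
contact_force: [-1.3, -0.4, 6.2]
opening: 0.524
36.73 [ 0.5509 -0.0099  0.0019] rot
 [[ 0.815  0.579  0.002]
 [ 0.579 -0.815 -0.   ]
 [ 0.001  0.001 -1.   ]] F [-1.3 -0.4  6.2] op 0.524 q [-0.2   0.32  2.01 -0.    0.81 -0.82]
shift now [-0.3 -0.3  0.9] turn [ 0.001 -0.001  0.   ] shift after turn [-0.3 -0.3  0.9]
time: 37.35
eef_pos: [0.5491, -0.0095, 0.1214]
tcp_rot: [0.953, 0.304, -0.001, -0.001]
contact_force: [0.4, -0.1, -0.8]
opening: 0.51
37.35 [ 0.5491 -0.0095  0.1214] rot
 [[ 0.815  0.579 -0.002]
 [ 0.579 -0.815  0.   ]
 [-0.002 -0.002 -1.   ]] F [ 0.4 -0.1 -0.8] op 0.51 q [-0.2   0.13  1.97  0.    1.04 -0.82]
shift now [  91.6 -126.4    1.5] turn [-0.002  0.002  0.   ] shift after turn [  91.6 -126.4    1.4]
```

```bash
python3 -m crank '24 -33 0 0 0 0;28 -38 0 0 0 0;24 -33 0 0 0 0;15 -22 0 0 0 0;0 0 0 0 0 0'; python3 -m crank '0 0 0 0 0 0;0 0 0 0 0 0'; python3 - <<'E'
from h import *
st()
go((.5505,.1468,.08),np.deg2rad(35.4))
E
```

```text
time: 37.98
eef_pos: [0.5493, 0.1471, 0.1199]
tcp_rot: [0.952, 0.306, -0.002, -0.001]
contact_force: [-0.3, -0.2, -1.0]
opening: 0.504
time: 38.22
eef_pos: [0.551, 0.1447, 0.122]
tcp_rot: [0.953, 0.304, -0.001, -0.0]
contact_force: [-0.7, -0.2, -0.8]
opening: 0.51
38.23 [0.551  0.1447 0.122 ] rot
 [[ 0.816  0.578 -0.001]
 [ 0.578 -0.816 -0.   ]
 [-0.001 -0.001 -1.   ]] F [-0.7 -0.2 -0.8] op 0.51 q [ 0.08  0.17  1.92 -0.    1.05 -0.54]
shift now [ 0.9 -2.  42. ] turn [-0.001  0.001 -0.001] shift after turn [ 0.8 -2.  42. ]
```

```bash
python3 -m crank '1 -1.5 25 0 0 0;0 0 17 0 0 0;0 0 0 0 0 0;0 0 0 0 0 0'; python3 - <<'E'
from h import *
st()
go((.5505,.1468,.07),np.deg2rad(35.4))
E
```

```text
time: 38.72
eef_pos: [0.5517, 0.1473, 0.0813]
tcp_rot: [0.953, 0.304, 0.0, 0.0]
contact_force: [0.8, 0.7, -1.1]
opening: 0.511
38.73 [0.5517 0.1473 0.0813] rot
 [[ 0.815  0.579  0.001]
 [ 0.579 -0.815  0.   ]
 [ 0.001  0.    -1.   ]] F [ 0.8  0.7 -1.1] op 0.511 q [ 0.08  0.23  1.94 -0.    0.97 -0.53]
shift now [-1.3 -0.3 11.3] turn [ 0.    -0.001 -0.   ] shift after turn [-1.3 -0.3 11.3]
```

```bash
python3 -m crank '-1 0 8 0 0 0;0 0 5 0 0 0;0 0 0 0 0 0'; python3 -m crank '0 0 5 0 0 0;0 0 5 0 0 0;0 0 0 0 0 0';python3 -m crank '0 0 6 0 0 0;0 0 4 0 0 0;0 0 0 0 0 0'; python3 - <<'E'
from h import *
st()
E
```

```text
time: 39.1
eef_pos: [0.55, 0.1469, 0.0672]
tcp_rot: [0.953, 0.304, -0.001, -0.0]
contact_force: [-0.5, -0.3, -1.1]
opening: 0.508
time: 39.48
eef_pos: [0.5499, 0.1469, 0.0571]
tcp_rot: [0.953, 0.304, -0.001, -0.0]
contact_force: [0.3, -0.6, -0.1]
opening: 0.505
time: 39.85
eef_pos: [0.55, 0.1469, 0.0472]
tcp_rot: [0.953, 0.304, -0.001, -0.0]
contact_force: [-0.2, -0.2, -0.2]
opening: 0.505
39.85 [0.55   0.1469 0.0472] rot
 [[ 0.815  0.579 -0.001]
 [ 0.579 -0.815 -0.   ]
 [-0.001 -0.001 -1.   ]] F [-0.2 -0.2 -0.2] op 0.505 q [ 0.08  0.28  1.96  0.    0.91 -0.54]
```

```bash
python3 -m crank '0 0 0 0 0 0;0 0 0 0 0 0;0 0 0 0 0 0' .5 30; python3 -m crank '0 0 -30 0 0 0;0 0 -40 0 0 0;0 0 -30 0 0 0;0 50 0 0 0 0;0 55 0 0 0 0'; python3 -m crank '-20 55 0 0 0 0;-30 52 0 0 0 0;-30 52 0 0 0 0;-30 50 0 0 0 0;0 0 0 0 0 0'; python3 - <<'E'
from h import *
st()
for r in rings(): print(np.round(r[0],4),np.round(r[1],1))
go((.4605,-.0015,.06),np.deg2rad(35.4))
shot('top','t22.png',(230,160,470,340),3.3)
E
```

```text
time: 40.22
eef_pos: [0.5507, 0.1469, 0.0482]
tcp_rot: [0.953, 0.304, 0.0, 0.0]
contact_force: [0.7, -0.4, 0.4]
opening: 0.748
time: 40.85
eef_pos: [0.6122, 0.0611, 0.1491]
tcp_rot: [0.952, 0.305, 0.001, 0.0]
contact_force: [1.2, 0.6, 0.1]
opening: 0.749
time: 41.48
eef_pos: [0.6427, -0.1772, 0.148]
tcp_rot: [0.953, 0.302, 0.0, 0.001]
contact_force: [-0.3, 1.3, -0.4]
opening: 0.751
41.48 [ 0.6427 -0.1772  0.148 ] rot
 [[ 0.818  0.575  0.001]
 [ 0.575 -0.818 -0.001]
 [ 0.     0.001 -1.   ]] F [-0.3  1.3 -0.4] op 0.751 q [-0.42  0.34  1.66 -0.    1.13 -1.03]
[ 0.4605 -0.0015  0.011 ] [376.9 300.7  13. ]
shift now [ -48.9 -246.5   87.8] turn [-0.    -0.    -0.003] shift after turn [ -48.  -246.6   87.7]
```

View pics/t22.png

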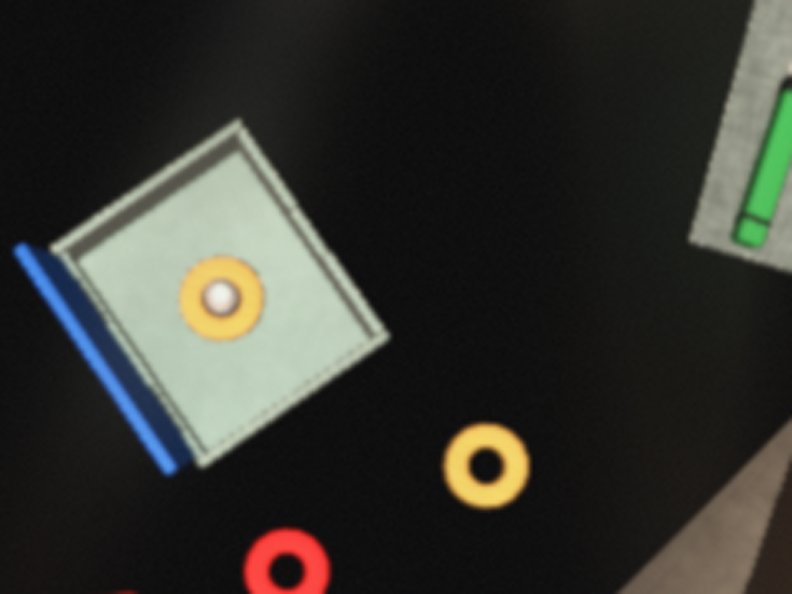

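```bash
python3 -m crank '-10 -45 0 0 0 0;-10 -50 0 0 0 0;-10 -50 0 0 0 0;-10 -50 10 0 0 0;-9 -48 20 0 0 0'; python3 -m crank '0 0 20 0 0 0;0 0 20 0 0 0;0 0 0 0 0 0;0 0 0 0 0 0'; python3 - <<'E'
from h import *
st()
go((.4605,-.0015,.001),np.deg2rad(35.4))
E
```

```text
time: 42.2
eef_pos: [0.4609, -0.0005, 0.1183]
tcp_rot: [0.952, 0.305, 0.001, 0.0]
contact_force: [0.6, 1.2, -1.0]
opening: 0.753
time: 42.7
eef_pos: [0.4623, -0.0024, 0.0786]
tcp_rot: [0.952, 0.305, 0.0, 0.0]
contact_force: [0.5, -0.0, -0.0]
opening: 0.748
42.7 [ 0.4623 -0.0024  0.0786] rot
 [[ 0.814  0.58   0.001]
 [ 0.58  -0.814 -0.   ]
 [ 0.001  0.001 -1.   ]] F [ 0.5 -0.  -0. ] op 0.748 q [-0.23  0.    2.2   0.    0.94 -0.84]
shift now [-1.  -1.9 77.6] turn [ 0.001 -0.001  0.001] shift after turn [-1.  -1.8 77.6]
```

```bash
python3 -m crank '0 -2 30 0 0 0;0 0 25 0 0 0;0 0 15 0 0 0;0 0 7 0 0 0;0 0 0 0 0 0'; python3 - <<'E'
from h import *
st();go((.4605,-.0015,.001),np.deg2rad(35.4))
E
```

```text
time: 43.32
eef_pos: [0.4611, -0.0015, 0.001]
tcp_rot: [0.953, 0.304, 0.0, 0.0]
contact_force: [0.5, -0.0, 0.7]
opening: 0.756
43.33 [ 0.4611 -0.0015  0.001 ] rot
 [[ 0.815  0.579  0.   ]
 [ 0.579 -0.815 -0.   ]
 [ 0.     0.    -1.   ]] F [ 0.5 -0.   0.7] op 0.756 q [-0.22  0.16  2.22  0.    0.76 -0.84]
shift now [-0.5 -0.4  0. ] turn [ 0. -0.  0.] shift after turn [-0.5 -0.4  0. ]
```

```bash
python3 -m crank '0 0 0 0 0 0;0 0 0 0 0 0;0 0 0 0 0 0;0 0 0 0 0 0' -1 30; python3 - <<'E'
from h import *
st()
E
python3 -m crank '0 0 -30 0 0 0;0 0 -50 0 0 0;0 0 -42 0 0 0;0 0 0 0 0 0;0 0 0 0 0 0' - 50; python3 - <<'E'
from h import *
st()
go((.5505,.1468,.12),np.deg2rad(35.4))
E
```

```text
time: 43.82
eef_pos: [0.4617, -0.0016, 0.002]
tcp_rot: [0.953, 0.304, 0.001, 0.0]
contact_force: [-1.7, -0.4, 6.2]
opening: 0.517
43.83 [ 0.4617 -0.0016  0.002 ] rot
 [[ 0.815  0.58   0.002]
 [ 0.58  -0.815 -0.   ]
 [ 0.001  0.001 -1.   ]] F [-1.7 -0.4  6.2] op 0.517 q [-0.22  0.15  2.22 -0.    0.76 -0.84]
time: 44.45
eef_pos: [0.4601, -0.0013, 0.122]
tcp_rot: [0.953, 0.304, -0.0, -0.0]
contact_force: [-0.1, 0.6, -1.5]
opening: 0.506
44.45 [ 0.4601 -0.0013  0.122 ] rot
 [[ 0.815  0.579 -0.001]
 [ 0.579 -0.815  0.   ]
 [-0.001 -0.001 -1.   ]] F [-0.1  0.6 -1.5] op 0.506 q [-0.22 -0.07  2.18  0.    1.03 -0.84]
shift now [159.5 -68.3   1.9] turn [-0.001  0.001  0.   ] shift after turn [159.5 -68.3   2. ]
```

```bash
python3 -m crank '38 -16 0 0 0 0;44 -19 0 0 0 0;44 -19 0 0 0 0;33 -14 0 0 0 0;0 0 0 0 0 0'; python3 -m crank '0 0 0 0 0 0;0 0 0 0 0 0'; python3 - <<'E'
from h import *
st()
go((.5505,.1468,.08),np.deg2rad(35.4))
E
```

```text
time: 45.08
eef_pos: [0.5503, 0.1476, 0.1201]
tcp_rot: [0.952, 0.305, -0.002, -0.001]
contact_force: [0.0, 0.2, -0.6]
opening: 0.511
time: 45.32
eef_pos: [0.55, 0.1451, 0.1218]
tcp_rot: [0.953, 0.304, -0.001, -0.0]
contact_force: [0.1, -0.6, -0.4]
opening: 0.509
45.33 [0.55   0.1451 0.1218] rot
 [[ 0.816  0.578 -0.002]
 [ 0.578 -0.816 -0.   ]
 [-0.002 -0.001 -1.   ]] F [ 0.1 -0.6 -0.4] op 0.509 q [ 0.08  0.17  1.93 -0.    1.05 -0.54]
shift now [ 1.5 -1.  41.8] turn [-0.001  0.002 -0.001] shift after turn [ 1.4 -1.1 41.8]
```

```bash
python3 -m crank '1 -1 25 0 0 0;0 0 17 0 0 0;0 0 0 0 0 0;0 0 0 0 0 0'; python3 -m crank '0 0 8 0 0 0;0 0 5 0 0 0;0 0 0 0 0 0'; python3 -m crank '0 0 5 0 0 0;0 0 4 0 0 0;0 0 0 0 0 0'; python3 - <<'E'
from h import *
st()
E
```

```text
time: 45.82
eef_pos: [0.5516, 0.1473, 0.0813]
tcp_rot: [0.953, 0.304, 0.0, 0.0]
contact_force: [0.4, -0.3, -1.0]
opening: 0.506
time: 46.2
eef_pos: [0.5508, 0.1475, 0.0672]
tcp_rot: [0.953, 0.304, -0.001, -0.0]
contact_force: [-0.2, 0.0, -0.7]
opening: 0.509
time: 46.58
eef_pos: [0.5508, 0.1475, 0.0582]
tcp_rot: [0.953, 0.304, -0.001, -0.0]
contact_force: [0.3, -0.2, 0.2]
opening: 0.509
46.58 [0.5508 0.1475 0.0582] rot
 [[ 0.815  0.579 -0.001]
 [ 0.579 -0.815 -0.   ]
 [-0.001 -0.001 -1.   ]] F [ 0.3 -0.2  0.2] op 0.509 q [ 0.08  0.27  1.95 -0.    0.93 -0.53]
```

```bash
python3 -m crank '0 0 0 0 0 0;0 0 0 0 0 0;0 0 0 0 0 0' .5 30; python3 -m crank '0 0 -30 0 0 0;0 0 -40 0 0 0;0 0 -30 0 0 0;0 50 0 0 0 0;0 55 0 0 0 0'; python3 -m crank '-20 55 0 0 0 0;-30 52 0 0 0 0;-20 52 0 0 0 0;0 0 0 0 0 0' -1; python3 - <<'E'
from h import *
st()
C=np.array([.551,.1463]);a=np.deg2rad(125.4);X=np.array([np.cos(a),np.sin(a)])
p=C+.1*X;go((p[0],p[1],.25),np.deg2rad(35.4))
p=C-.02*X;go((p[0],p[1],.25),np.deg2rad(35.4))
shot('top','t23.png',(230,120,510,330),2.8)
shot('top','t23b.png',(270,220,325,275),12)
E
```

```text
time: 46.95
eef_pos: [0.5515, 0.1475, 0.0591]
tcp_rot: [0.953, 0.304, 0.0, 0.0]
contact_force: [0.2, -0.3, -0.0]
opening: 0.749
time: 47.58
eef_pos: [0.6129, 0.0617, 0.1601]
tcp_rot: [0.952, 0.305, 0.001, 0.0]
contact_force: [1.1, -1.0, -0.2]
opening: 0.75
time: 48.08
eef_pos: [0.6477, -0.1124, 0.159]
tcp_rot: [0.953, 0.302, 0.0, 0.001]
contact_force: [-0.3, -0.2, -0.2]
opening: 0.006
48.08 [ 0.6477 -0.1124  0.159 ] rot
 [[ 0.818  0.575  0.001]
 [ 0.575 -0.818 -0.001]
 [ 0.     0.001 -1.   ]] F [-0.3 -0.2 -0.2] op 0.006 q [-0.33  0.31  1.68 -0.    1.15 -0.94]
shift now [  69.2 -367.1  -91.5] turn [ 0.001 -0.    -0.005] shift after turn [  71.  -366.9  -91. ]
shift now [  69.8 -247.1  -91.3] turn [ 0.001 -0.    -0.005] shift after turn [  71.  -246.9  -91. ]
```

View pics/t23.png

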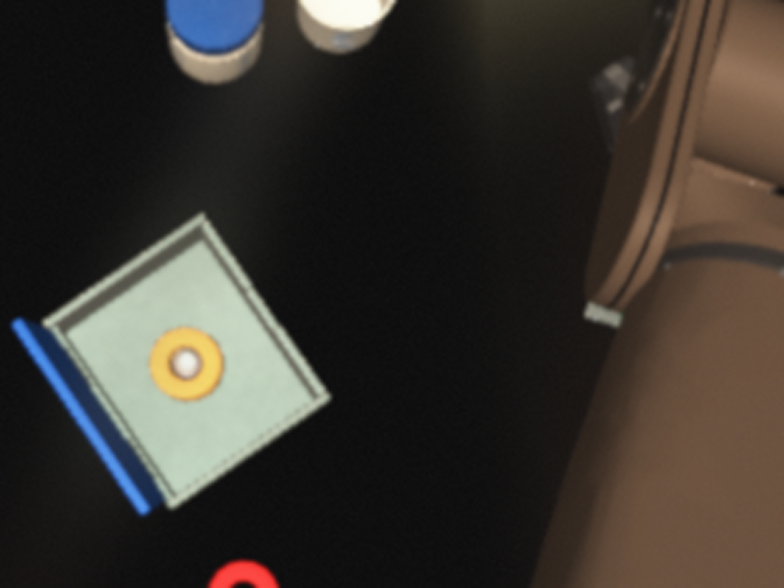

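View pics/t23b.png

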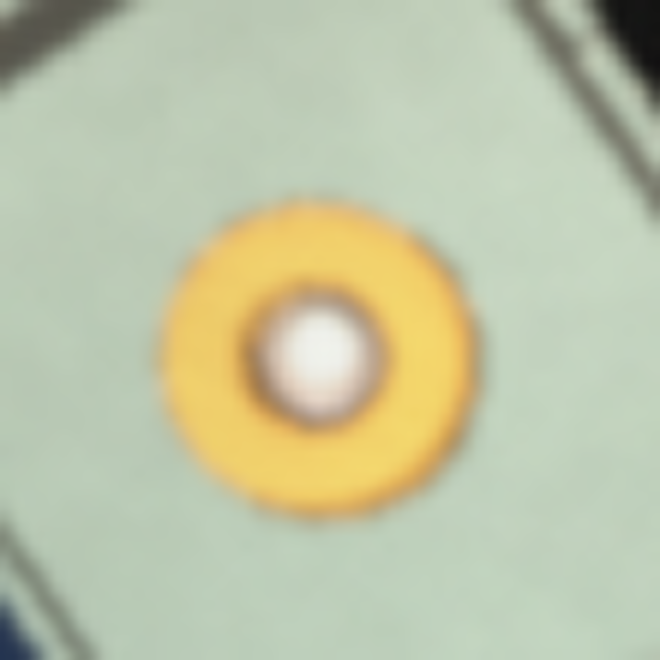

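```bash
python3 -m crank '15 -30 -45 0 0 0;20 -45 -47 0 0 0;18 -55 0 0 0 0;15 -55 0 0 0 0;0 -50 0 0 0 0'; python3 - <<'E'
from h import *
st()
C=np.array([.551,.1463]);a=np.deg2rad(125.4);X=np.array([np.cos(a),np.sin(a)])
p=C+.105*X;go((p[0],p[1],.25),np.deg2rad(35.4))
E
```

```text
time: 48.8
eef_pos: [0.5655, 0.1225, 0.2471]
tcp_rot: [0.952, 0.306, 0.0, -0.0]
contact_force: [0.5, 0.6, -0.4]
opening: 0.001
48.8 [0.5655 0.1225 0.2471] rot
 [[ 0.813  0.582  0.   ]
 [ 0.582 -0.813  0.001]
 [ 0.001 -0.    -1.   ]] F [ 0.5  0.6 -0.4] op 0.001 q [ 0.04  0.06  1.8   0.    1.28 -0.58]
shift now [   2.5 -132.8   -2.9] turn [-0.    -0.001  0.004] shift after turn [   2.  -132.8   -2.9]
```

```bash
python3 -m crank '1 -45 -5 0 0 0;1 -48 0 0 0 0;0 -40 0 0 0 0;0 0 0 0 0 0;0 0 0 0 0 0'; python3 - <<'E'
from h import *
st()
C=np.array([.551,.1463]);a=np.deg2rad(125.4);X=np.array([np.cos(a),np.sin(a)])
p=C+.1*X;go((p[0],p[1],.16),np.deg2rad(35.4))
shot('side','s24.png',(230,100,450,300),3.5)
E
```

```text
time: 49.42
eef_pos: [0.4912, 0.229, 0.252]
tcp_rot: [0.952, 0.305, 0.0, 0.0]
contact_force: [0.5, -1.2, 0.5]
opening: 0.0
49.42 [0.4912 0.229  0.252 ] rot
 [[ 0.814  0.581  0.   ]
 [ 0.581 -0.814 -0.   ]
 [ 0.     0.    -1.   ]] F [ 0.5 -1.2  0.5] op 0.0 q [ 0.25 -0.02  1.88 -0.    1.28 -0.37]
shift now [ 0.8  2.  92. ] turn [ 0.    -0.     0.002] shift after turn [ 0.8  2.  92. ]
```

View pics/s24.png

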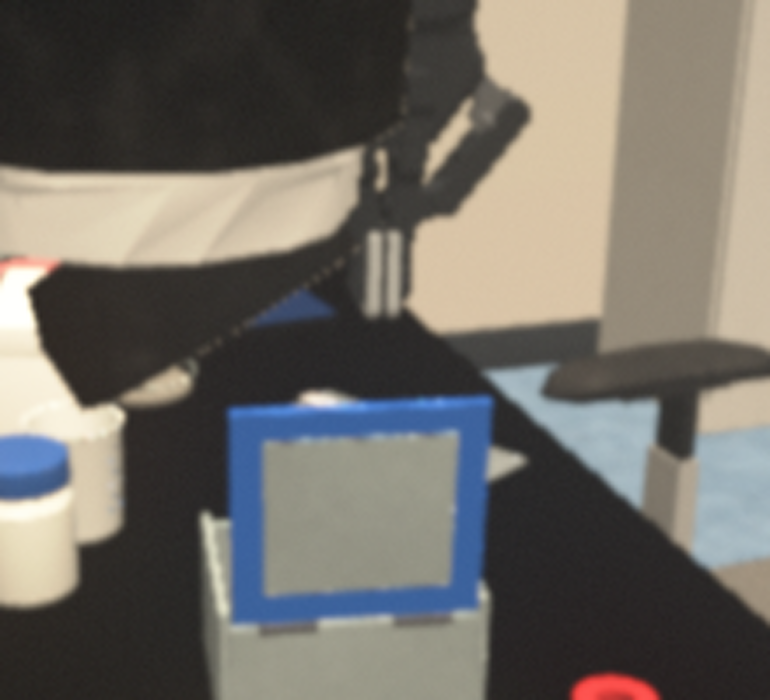

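```bash
python3 -m crank '1 0 40 0 0 0;0 0 35 0 0 0;0 0 15 0 0 0;0 0 0 0 0 0'; python3 -m crank '0 10 0 0 0 0;0 8 0 0 0 0;0 0 0 0 0 0'; python3 - <<'E'
from h import *
s=st()
C=np.array([.551,.1463]);a=np.deg2rad(125.4);X=np.array([np.cos(a),np.sin(a)])
print((s['eef_pos'][:2]-C)@X)
shot('side','s25.png',(230,100,450,300),3.5)
E
```

```text
time: 49.98
eef_pos: [0.4924, 0.2282, 0.1611]
tcp_rot: [0.953, 0.304, -0.001, -0.0]
contact_force: [0.8, 0.2, -0.2]
opening: -0.002
time: 50.35
eef_pos: [0.5041, 0.2137, 0.1631]
tcp_rot: [0.953, 0.304, 0.001, 0.0]
contact_force: [-0.4, -0.1, 1.1]
opening: -0.001
50.35 [0.5041 0.2137 0.1631] rot
 [[ 0.816  0.578  0.002]
 [ 0.578 -0.816  0.   ]
 [ 0.002  0.001 -1.   ]] F [-0.4 -0.1  1.1] op -0.001 q [ 0.22  0.07  1.95 -0.    1.11 -0.4 ]
0.08205865588437417
```

View pics/s25.png

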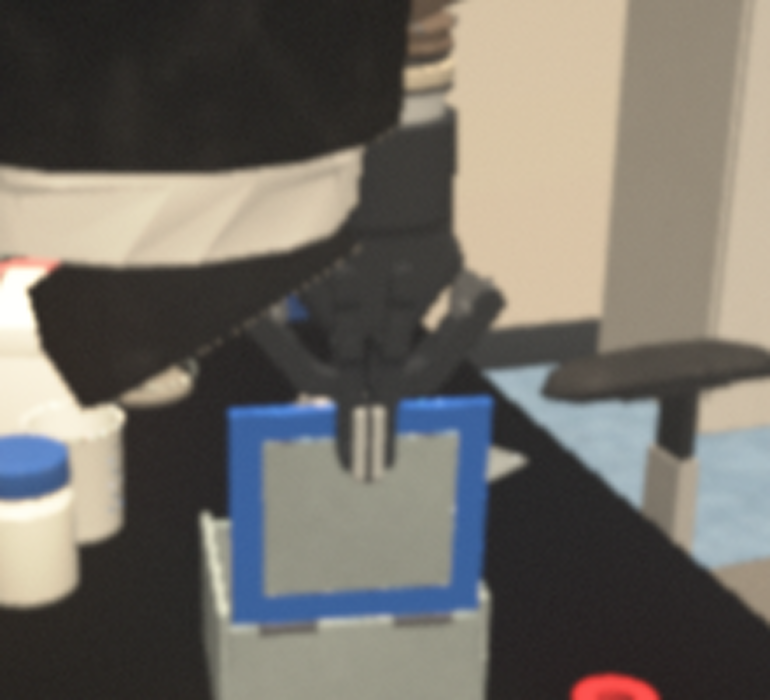

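```bash
python3 -m crank '0 14 2 0 0 0;0 14 2 0 0 0;0 14 4 0 0 0;0 13 7 0 0 0;0 0 0 0 0 0'; python3 - <<'E'
from h import *
s=st()
C=np.array([.551,.1463]);a=np.deg2rad(125.4);X=np.array([np.cos(a),np.sin(a)])
print((s['eef_pos'][:2]-C)@X)
shot('side','s26.png',(230,100,450,300),3.5)
E
```

```text
time: 51.02
eef_pos: [0.5349, 0.1681, 0.1457]
tcp_rot: [0.953, 0.303, -0.001, 0.0]
contact_force: [0.7, 1.1, 0.8]
opening: 0.0
51.02 [0.5349 0.1681 0.1457] rot
 [[ 0.816  0.578 -0.002]
 [ 0.578 -0.816 -0.001]
 [-0.002 -0.001 -1.   ]] F [0.7 1.1 0.8] op 0.0 q [ 0.12  0.12  1.93 -0.    1.09 -0.49]
0.027134074574604046
```

View pics/s26.png

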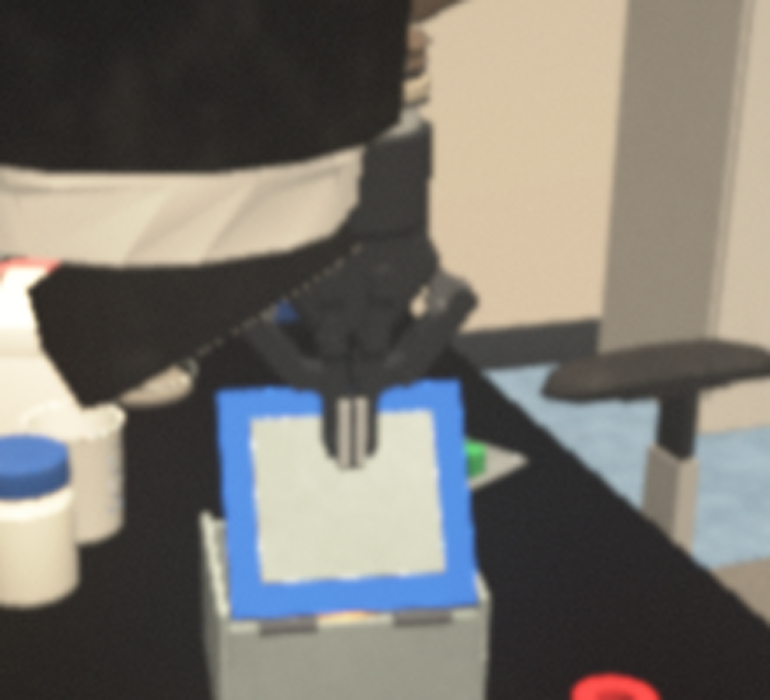

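```bash
python3 -m crank '0 13 8 0 0 0;0 12 12 0 0 0;0 11 13 0 0 0;0 11 13 0 0 0;0 0 0 0 0 0'; python3 - <<'E'
from h import *
s=st()
C=np.array([.551,.1463]);a=np.deg2rad(125.4);X=np.array([np.cos(a),np.sin(a)])
print((s['eef_pos'][:2]-C)@X)
shot('side','s27.png',(230,100,450,300),3.5)
E
```

```text
time: 51.7
eef_pos: [0.5616, 0.13, 0.099]
tcp_rot: [0.953, 0.304, -0.001, -0.0]
contact_force: [-0.6, -0.7, 0.1]
opening: 0.002
51.7 [0.5616 0.13   0.099 ] rot
 [[ 0.816  0.578 -0.003]
 [ 0.578 -0.816 -0.001]
 [-0.003 -0.001 -1.   ]] F [-0.6 -0.7  0.1] op 0.002 q [ 0.05  0.22  1.92 -0.    1.01 -0.56]
-0.01944073433191765
```

View pics/s27.png

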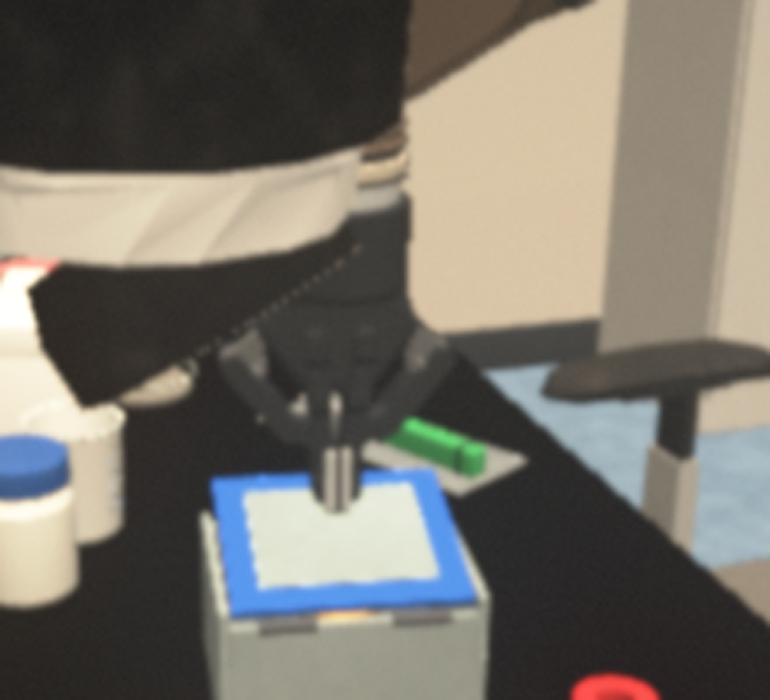

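```bash
python3 -m crank '0 8 6 0 0 0;0 8 5 0 0 0;0 4 4 0 0 0;0 0 0 0 0 0'; python3 -m crank '0 0 2 0 0 0;0 0 0 0 0 0';  python3 - <<'E'
from h import *
s=st()
C=np.array([.551,.1463]);a=np.deg2rad(125.4);X=np.array([np.cos(a),np.sin(a)])
print((s['eef_pos'][:2]-C)@X)
shot('side','s28.png',(260,180,400,290),5.5)
E
```

```text
time: 52.25
eef_pos: [0.5737, 0.1144, 0.0855]
tcp_rot: [0.953, 0.304, -0.0, 0.0]
contact_force: [-0.7, 0.6, -0.4]
opening: -0.004
time: 52.5
eef_pos: [0.5736, 0.1149, 0.0839]
tcp_rot: [0.953, 0.304, 0.0, 0.0]
contact_force: [0.6, -0.5, -0.1]
opening: -0.0
52.5 [0.5736 0.1149 0.0839] rot
 [[ 0.815  0.58   0.   ]
 [ 0.58  -0.815  0.   ]
 [ 0.     0.    -1.   ]] F [ 0.6 -0.5 -0.1] op -0.0 q [ 0.02  0.26  1.91  0.    0.98 -0.59]
-0.038728523830734086
```

View pics/s28.png

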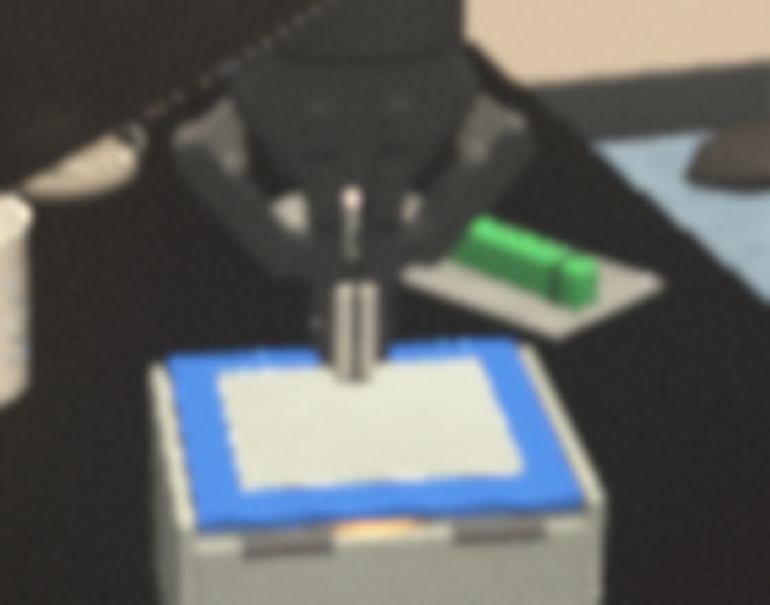

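```bash
python3 -m crank '0 0 1 0 0 0;0 0 1 0 0 0;0 0 0 0 0 0';python3 -m crank '0 0 1 0 0 0;0 0 0 0 0 0';python3 -m crank '0 0 1 0 0 0;0 0 0 0 0 0'
```

```text
time: 52.92
eef_pos: [0.5737, 0.1148, 0.0819]
tcp_rot: [0.953, 0.304, -0.0, -0.0]
contact_force: [0.5, -0.6, 0.8]
opening: -0.009
time: 53.18
eef_pos: [0.5737, 0.1149, 0.0815]
tcp_rot: [0.953, 0.304, -0.0, -0.0]
contact_force: [-3.0, -0.2, 4.4]
opening: -0.001
time: 53.42
eef_pos: [0.5738, 0.1148, 0.0814]
tcp_rot: [0.953, 0.304, -0.0, -0.0]
contact_force: [-3.5, -0.5, 8.6]
opening: 0.001
```

Firm contact at z = 81.4 mm, which is flush. One more push, then lift away and check.

```bash
python3 -m crank '0 0 1 0 0 0;0 0 0 0 0 0';python3 -m crank '0 0 -20 0 0 0;0 0 -50 0 0 0;0 50 -50 0 0 0;0 55 -20 0 0 0;-10 55 0 0 0 0'; python3 -m crank '-30 50 0 0 0 0;-30 50 0 0 0 0;0 0 0 0 0 0;0 0 0 0 0 0'; python3 - <<'E'
from h import *
st();print(case_pose(hsv('top')))
shot('side','s29.png',(260,160,460,310),4)
shot('top','t29.png')
E
```

```text
time: 53.68
eef_pos: [0.5739, 0.1148, 0.0814]
tcp_rot: [0.953, 0.304, -0.0, -0.0]
contact_force: [-5.5, -0.2, 12.5]
opening: -0.001
time: 54.3
eef_pos: [0.6576, -0.0178, 0.2174]
tcp_rot: [0.952, 0.305, 0.003, 0.002]
contact_force: [0.5, 0.3, -0.4]
opening: -0.0
time: 54.8
eef_pos: [0.6639, -0.1328, 0.2132]
tcp_rot: [0.953, 0.304, 0.0, -0.0]
contact_force: [-0.2, 0.6, 0.8]
opening: 0.005
54.8 [ 0.6639 -0.1328  0.2132] rot
 [[ 0.815  0.579  0.   ]
 [ 0.579 -0.815  0.001]
 [ 0.    -0.    -1.   ]] F [-0.2  0.6  0.8] op 0.005 q [-0.35  0.3   1.59  0.    1.25 -0.96]
((551.7100219726562, 145.40200805664062), (126.46854400634766, 119.4260482788086), 35.36094665527344)
```

View pics/s29.png

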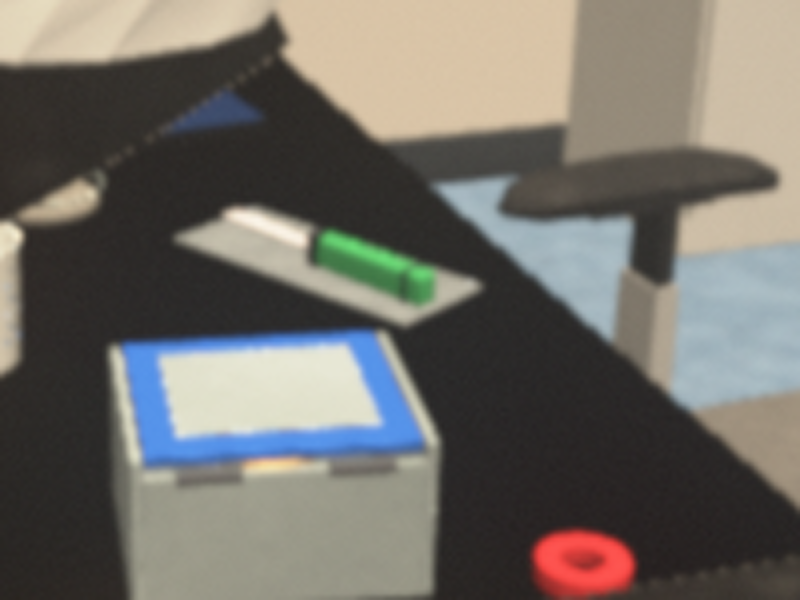

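View pics/t29.png

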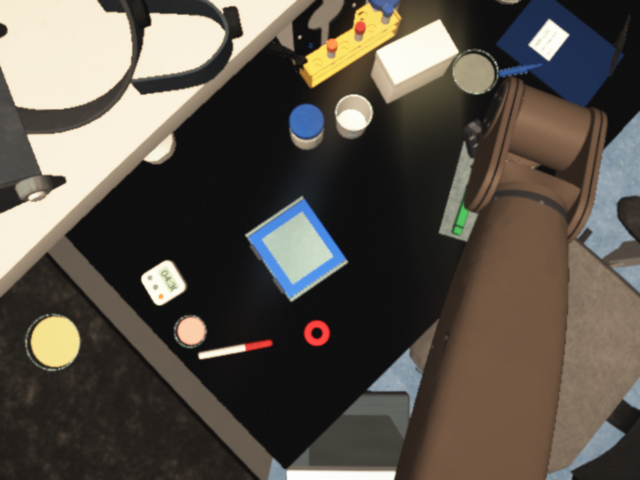

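```bash
python3 - <<'E'
from h import *
print(ctrl.sign_off()); st()
E
```

```text
the job is handed in; nothing more can be done
None
the job is handed in; nothing more can be done
```

The job was done as asked and handed in at about 55 s of robot time. However, one hard bump early on may count against it.

**What I did:** I levered the cover open by its notch with the opener's blade and swung it upright, then put the opener back on its mat. All four brass rings went onto the spindle, including one that was knocked about 4 cm aside partway through and which I measured again before picking up. I then pushed the cover shut. The red look-alike and the other bench items were left alone.

**Last checks:**
- **Rings:** before I shut the cover, the top camera showed the rings seated flat on the spindle and no brass ring left on the bench.
- **Cover:** its measured outline matches the starting shut pose to within about 0.1 mm. The fingertips stopped at 81.4 mm, pressing with about 13 N.
- **Opener:** it lies level on the mat.
- **Bystanders:** they look unmoved in the final top view. I checked this by eye and did not measure it.

**The bump:** during my very first move the gripper touched something off the bench near its start position, probably the chair. The wrist force read about 89 N at that moment. That is under the 120 N wrist limit, but if the gripper's body made the contact, it was over the 40 N limit. I couldn't tell which part touched. I backed off at once, and after that no reading I took was above about 14 N.

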